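# Take the gel press apart onto its drying stands

## Robot

A 7-joint arm with a two-finger parallel gripper is mounted at the origin on the work surface. World frame = base frame: x ahead of the robot, y to its left, z up, the work surface at z = 0. Lengths are in mm, angles in rad, forces in N, time in s.
With the tool pointing down it reaches from about 400 to 900 mm from the base axis. Payload 5.5 kg.
Tool frame: the origin (TCP) lies on the centre line of the jaws, within the pads' length; the fingertips stand ahead of it and the grasp point (between the pads) lies 3 mm ahead of it (arm.tcp_to_tips is the z of the fingertips in the tool frame, in mm); z points along the fingers, y is the line along which they close (so a half turn about z gives the same grasp; the last joint's range is limited). The gripper opens to 92 mm and grips with 3 to 60 N. Pads are 19 mm wide; open, the fingers measure 130 mm over their backs; the gripper's body (75 mm by 190 mm) begins 47 mm behind the grasp point.
Start: joints at [-1.017, 0.501, -0.427, 1.55, 0.221, 1.138, -0.21], TCP at [186.328, 622.721, 210.329] pointing down, gripper open.
Joint ranges: [-2.88, 2.88], [-0.31, 2.03], [-1.54, 1.56], [0.2, 2.42], [-1.41, 4.55], [0.19, 2.02], [-2.57, 2.57]. Speed limits (rad/s): [2.57, 2.57, 3.14, 3.14, 3.14, 3.14, 3.14].

## Interface

Orientations are given as a rotation vector (axis times angle).
In Python, from station import arm gives the robot as it stands.
- The arm moves only by the shell command python3 -m handwheel 'ROWS' [OPENING] [FORCE]. ROWS is a JSON object of lists of equal length, an entry for each row: "travel": the shift along the tool's x, y, z normalised to -1 to 1, where 1 is 150 mm, a list of three; "angular": the turn, a rotation vector about the tool's x, y, z normalised to -1 to 1, where 1 is 90 degrees, a list of three. A call has 1 to 10 rows; each row is the pose to reach, as a shift and turn from the pose commanded when the call began, along the tool's axes at that moment; what a row does not reach only later rows make up. A row lasts 1/10 s, in which the tool goes at most 50 mm and 8.59 degrees, less where a joint would pass 70% of its speed; a pose out of reach is approached as far as the arm can. A call with a number of a shift or a turn outside -1 to 1 is refused whole. A call with a gripper value outside its range is refused whole. OPENING is the closure in counts, from 0 (fully open) to 255 (shut), set as the call begins (- or left out, the last holds). The fingers move at their own pace and stop on an object; FORCE is the grip in N (left out, the last holds). Time passes only in rows, so rows that repeat a pose let the fingers close. It gives the time, the measured TCP pose, the force, the opening and the grip force at its end, in the units of the state.
- arm.state(): the state, without advancing time (a new reading comes with each control period).
- arm.snapshot(name): name is "side" or "top" or "wrist"; returns a dict with "img" (384x512x3 uint8, red, green, blue), "depth" (384x512 float32, mm along the optical axis (not along the pixel's ray), 0 where there is no reading), "fx", "fy", "cx", "cy" (pixels), "k1" (the pictures are not rectified: a ray, as slopes to the right and down, at radius r is drawn at 1 + k1 r^2 times it, then the intrinsics apply), "position" and "orientation" of the camera in the world; the wrist camera has in their place "hand_eye" (4x4, takes a point from camera to tool coordinates, whose origin is the TCP and whose axes are the flange's). Camera axes: x right, y down, z forward; pixel columns grow to the right and rows downward; lengths in mm; the calibration is good to about 2 mm. A picture is of the moment at which its call begins: read the wrist's pose just before it.
- arm.hand_in(): hands the job in; it is judged then, once.
The state is a dict: "t": time; "qpos": joint angles; "qvel": joint speeds; "effort": joint torques, N m; "ee_pos": TCP position; "eef_rot": TCP orientation; "contact_force": force on the tool from outside, world axes, zero at the start; "moment": the same for the moment, N m; "width": finger opening in mm; "finger_force": force on a finger pad.
Only numpy, scipy, OpenCV 4.12 (cv2) and the standard library are available. Lean on these libraries where they do the work, as an engineer would, in place of code of your own. Each camera call takes 0.05 s, during which the arm holds its last target. There are 200 camera calls.

## Task

The gel press has finished its run: take its stack apart from the top, one piece at a time, without shifting what is still stacked, and set each piece down (not dropped) upright and centred on the drying stand made for it: first the round weight in the round stand, then the white comb block, the aluminium plate and the gel tray, each lying lengthwise between the end lips of the stand that matches its length and squarely along it. Leave the amber bottle alone, standing where it is.

Things in the scene. Friction and masses are not known exactly. Their poses are not given: they have to be found in the camera images.
- weight: Round steel press weight, about 0.24 kg, top of the stack: body 36 mm diameter and 26 mm high, then a 4 mm thin neck (14 mm diameter), then a dark knob 22 mm diameter and 16 mm high; 46 mm high in all. Origin at the centre of its underside, z up its axis.
- comb_block: White plastic comb block with grey teeth on its long sides, about 0.09 kg, 66 mm long (its x) by 40 mm wide (its y) by 22 mm thick. Origin at the centre of its underside. In the stack it lies under the weight and on the cooling plate.
- cooling_plate: Bare aluminium cooling plate with dark grooves near its ends, about 0.22 kg, 98 mm long (its x) by 50 mm wide (its y) by 18 mm thick. Origin at the centre of its underside. In the stack it lies under the comb block and on the gel tray.
- gel_tray: Frosted grey-blue plastic gel tray, a slab, about 0.15 kg, 132 mm long (its x) by 62 mm wide (its y) by 18 mm thick. Origin at the centre of its underside. A rib 5 mm wide stands 4 mm higher across each end. It is the lowest loose piece and lies on the black press base.
- press_base: Fixed black plastic base of the press, 170 mm (its x) by 84 mm (its y) by 10 mm high, with a small brass stud 8 mm high near each end; the stack stands on it and it stays where it is. Origin at the centre of its underside. At the start the long sides of the stacked pieces run along its length within about 10 degrees, roughly centred on it.
- round_stand: Round stand for the weight, fixed, beige plastic: a foot disc 84 mm in diameter and 6 mm high, carrying a round dish of 68 mm outer and 56 mm inner diameter; the dish floor is 10 mm and its rim 17 mm above the origin. Origin at the centre of the underside.
- short_stand: Short stand, for the comb block: a fixed low drying stand of beige plastic, flat perforated deck 10 mm high, 94 mm long (its x) by 58 mm wide (its y), with an upright lip 6 mm thick and 7 mm higher than the deck across each end and none along the sides. Clear length between the lips 82 mm, made for the 66 mm piece. Origin at the centre of the underside; the deck lies 10 mm above it.
- middle_stand: Middle stand, for the cooling plate: a fixed low drying stand of beige plastic, flat perforated deck 10 mm high, 126 mm long (its x) by 68 mm wide (its y), with an upright lip 6 mm thick and 7 mm higher than the deck across each end and none along the sides. Clear length between the lips 114 mm, made for the 98 mm piece. Origin at the centre of the underside; the deck lies 10 mm above it.
- long_stand: Long stand, for the gel tray: a fixed low drying stand of beige plastic, flat perforated deck 10 mm high, 160 mm long (its x) by 80 mm wide (its y), with an upright lip 6 mm thick and 7 mm higher than the deck across each end and none along the sides. Clear length between the lips 148 mm, made for the 132 mm piece. Origin at the centre of the underside; the deck lies 10 mm above it.
- bottle: Amber glass reagent bottle with white cap, 60 mm diameter, 125 mm high, standing loose on the robot's left, beyond the stands; not to be moved. Origin at the centre of its underside.
Not all that is in view belongs to the job. Of the things like the weight, leave any that is red; of the rest the smaller one is meant.

How it is judged:
By the outcome, as a careful person would: the job done as asked, in the order asked, and still so for the second after the job is handed in, with the robot touching nothing.
It also fails if it takes over 122 s, if anything falls off the work surface, if the arm or the gripper's body presses on something with over 40 N, if the wrist force passes 120 N, or if a joint passes its speed limit or range.

## Working session

There is one attempt and no reset: what is moved stays moved. The work goes in short steps, Python scripts to look and compute and a shell command to move; the robot and the scene stay as the last step left them, time stands still between calls to the robot, and variables do not carry over. Pictures are saved under pics/ and viewed, at most 14 in all, crops included, and the job is handed in when it is done.

```bash
mkdir -p pics; ls
python3 - <<'E'
from station import arm
import cv2,numpy as np
s=arm.state();print({k:np.round(v,3).tolist() for k,v in s.items()}, arm.tcp_to_tips)
for n in ("top","side"):
    d=arm.snapshot(n);np.savez(f"{n}0.npz",**d)
    cv2.imwrite(f"pics/{n}0.png",cv2.resize(d["img"][:,:,::-1],(800,600),interpolation=cv2.INTER_CUBIC))
    print(n,{k:np.round(v,3).tolist() for k,v in d.items() if k not in("img","depth")})
E
```

```text
pics
{'t': 0.0, 'qpos': [-1.017, 0.502, -0.427, 1.551, 0.221, 1.138, -0.21], 'qvel': [-0.0, 0.001, 0.0, -0.001, -0.001, -0.001, 0.0], 'effort': [0.0, -56.66, -5.816, -27.91, -0.069, 0.031, 0.0], 'ee_pos': [186.196, 622.021, 209.288], 'eef_rot': [-0.455, -3.108, 0.003], 'contact_force': [0.009, 0.286, 0.092], 'moment': [0.031, 0.0, 0.028], 'finger_force': 0.0, 'width': 92.155} 22.0
top {'fx': 493.938, 'fy': 493.938, 'cx': 251.681, 'cy': 199.951, 'k1': 0.022, 'position': [263.622, 78.823, 1353.314], 'orientation': [-2.065, 2.141, -0.238]}
side {'fx': 415.373, 'fy': 415.373, 'cx': 255.204, 'cy': 185.072, 'k1': -0.023, 'position': [96.634, -691.939, 753.976], 'orientation': [-2.17, 0.576, -0.287]}
```

View pics/top0.png

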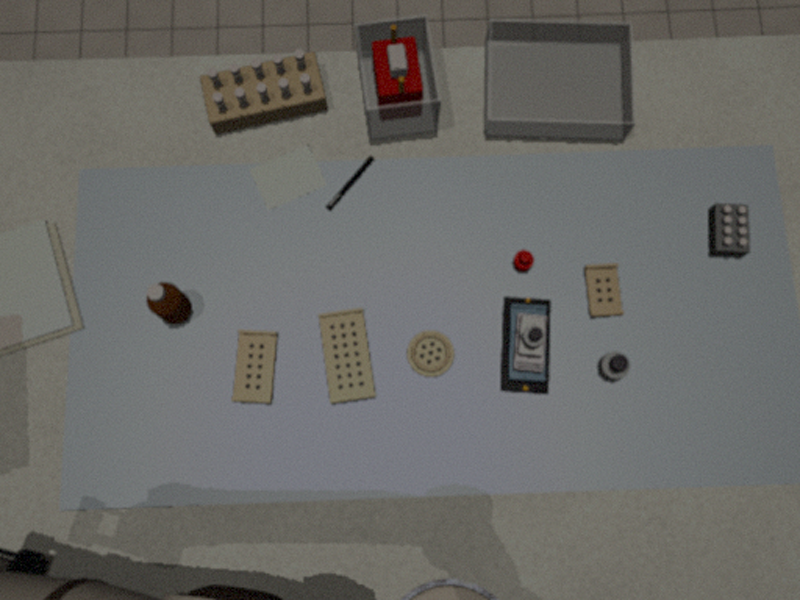

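View pics/side0.png

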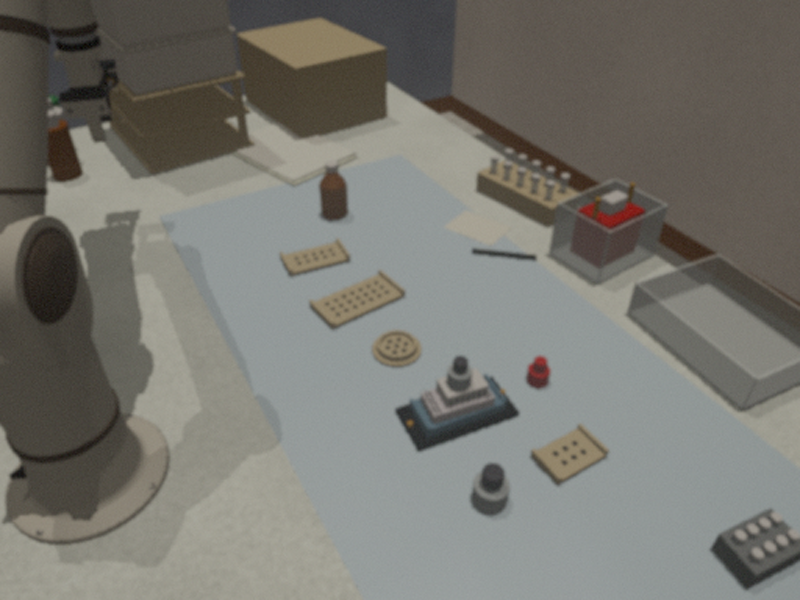

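The top picture, in 800x600 pixels, shows three things like the weight: red at (523,261), a large grey one at (614,366), and a smaller grey one on the stack at (533,335). The one on the stack fits, because it is not red and is the smaller of the rest. I'll confirm that in a crop and measure.

```bash
cat > h.py <<'E'
import numpy as np,cv2
from scipy.spatial.transform import Rotation as R
from station import arm
def snap(n):
    s=arm.state(); d=arm.snapshot(n)
    if n=="wrist":
        T=np.eye(4);T[:3,:3]=R.from_rotvec(s["eef_rot"]).as_matrix();T[:3,3]=s["ee_pos"]
        d["T"]=T@np.array(d["hand_eye"])
    else:
        T=np.eye(4);T[:3,:3]=R.from_rotvec(d["orientation"]).as_matrix();T[:3,3]=d["position"];d["T"]=T
    return d
def rays(d,uv):
    K=np.array([[d["fx"],0,d["cx"]],[0,d["fy"],d["cy"]],[0,0,1.]])
    p=cv2.undistortPoints(np.float64(uv).reshape(-1,1,2),K,np.array([d["k1"],0,0,0.])).reshape(-1,2)
    return np.c_[p,np.ones(len(p))]@d["T"][:3,:3].T
def plane(d,uv,z):
    r=rays(d,uv);o=d["T"][:3,3]
    return o+r*((z-o[2])/r[:,2])[:,None]
def rect(xy):
    """centre, long, short, yaw(deg) of long side in (-90,90]"""
    (c,(w,h),a)=cv2.minAreaRect(np.float32(xy[:,:2]))
    if w<h:w,h,a=h,w,a+90
    return np.round(c,1),round(w,1),round(h,1),round((a+90)%180-90,1)
def blobs(m,amin=60):
    m=cv2.morphologyEx(m.astype(np.uint8)*255,cv2.MORPH_CLOSE,np.ones((5,5)))
    cs,_=cv2.findContours(m,cv2.RETR_EXTERNAL,cv2.CHAIN_APPROX_NONE)
    return [c.reshape(-1,2) for c in cs if cv2.contourArea(c)>amin]
E
python3 - <<'E'
from h import *
d=snap("top");im=d["img"]
hsv=cv2.cvtColor(im,cv2.COLOR_RGB2HSV)
roi=np.zeros(im.shape[:2],bool);roi[100:310,60:500]=1
for n,m,z in [("beige",(hsv[...,0]>8)&(hsv[...,0]<28)&(hsv[...,1]>60)&(hsv[...,2]>100),12),("dark",hsv[...,2]<70,10),("red",((hsv[...,0]<8)|(hsv[...,0]>172))&(hsv[...,1]>120),20)]:
    for c in blobs(m&roi):
        print(n,c.mean(0).round(),rect(plane(d,c,z)))
for u in [(341,214),(394,233),(345,228),(335,167)]:
    z=d["depth"][u[1]-1:u[1]+2,u[0]-1:u[0]+2];z=np.median(z[z>0]);r=rays(d,[u])[0];print(u,(d["T"][:3,3]+r*z).round(1))
cv2.imwrite("pics/c1.png",cv2.resize(im[150:260,310:420,::-1],(600,600),interpolation=cv2.INTER_CUBIC))
E
```

```text
beige [275. 226.] (array([493.4,   8.9]), 74.7, 73.3, 69.3)
beige [163. 234.] (array([482. , 318.3]), 123.3, 64.5, -5.1)
beige [222. 227.] (array([496.3, 156.7]), 156.8, 75.2, 6.9)
beige [386. 184.] (array([ 598.4, -306. ]), 90.1, 56.1, 1.8)
dark [392. 235.] (array([ 460., -307.]), 54.5, 42.5, -43.7)
dark [336. 221.] (array([ 503.3, -159.6]), 168.2, 82.9, -5.8)
dark [109. 195.] (array([597.8, 467.3]), 83.9, 59.4, 48.9)
dark [465. 147.] (array([ 699.2, -541.6]), 103.6, 70.5, -7.1)
dark [224. 117.] (array([819.5, 142.9]), 128.2, 11.4, -40.4)
red [111. 197.] (array([591.5, 461.8]), 50.8, 48.8, -53.1)
red [334. 167.] (array([ 654.7, -164.5]), 38.3, 30.9, -4.0)
(341, 214) [ 500.7 -154.9  113. ]
(394, 233) [ 454.8 -300.2   60.5]
(345, 228) [ 475.  -175.3   46. ]
(335, 167) [ 648.  -162.5   38.1]
```

View pics/c1.png

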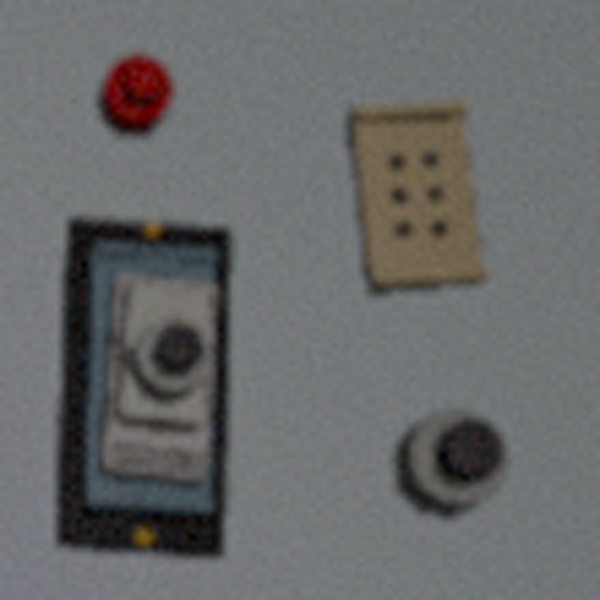

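The crop confirms it: the target is the small grey weight on the comb block, knob at (180,345). The lone grey one at (470,450) is visibly larger, and the third is red. I'll go over the stands with the wrist camera on the way to the stack.

```bash
cat >> h.py <<'E'
def to(x,y,z,yaw,show=True):
    """shift (units of 150mm) and turn (units of 90deg) in tool axes, tool down, tool x along yaw mod 180"""
    s=arm.state();M=R.from_rotvec(s["eef_rot"]).as_matrix()
    c=np.degrees(np.arctan2(M[1,0],M[0,0])); yaw=c+(yaw-c+90)%180-90; a=np.radians(yaw)
    D=np.array([[np.cos(a),np.sin(a),0],[np.sin(a),-np.cos(a),0],[0,0,-1.]])
    t=M.T@(np.array([x,y,z])-s["ee_pos"])/150; r=np.degrees(R.from_matrix(M.T@D).as_rotvec())/90
    print("t",round(s["t"],1),"pos",s["ee_pos"].round(1) if hasattr(s["ee_pos"],"round") else s["ee_pos"],"yaw",round(c,1),"travel",t.round(4).tolist(),"angular",r.round(4).tolist())
E
python3 -c "
from h import *
to(470,318,300,-5)"
```

```text
t 0.1 pos [186.2 622.2 209.5] yaw 163.3 travel [-2.3937, -1.4014, -0.6013] angular [-0.0009, -0.0001, -0.1295]
```

```bash
python3 -m handwheel '{"travel":[[-0.8,-0.467,-0.2],[-0.8,-0.467,-0.2],[-0.8,-0.467,-0.2],[-0.8,-0.467,-0.2]],"angular":[[0,0,0],[0,0,0],[0,0,0],[0,0,0]]}'
python3 -m handwheel '{"travel":[[-0.8,-0.467,-0.2],[-0.8,-0.467,-0.2],[-0.8,-0.467,-0.2],[-0.8,-0.467,-0.2]],"angular":[[0,0,0],[0,0,0],[0,0,0],[0,0,0]]}'
python3 -m handwheel '{"travel":[[-0.8,-0.467,-0.2],[-0.8,-0.467,-0.2],[-0.8,-0.467,-0.2],[-0.8,-0.467,-0.2],[-0.8,-0.467,-0.2],[-0.8,-0.467,-0.2]],"angular":[[0,0,-0.13],[0,0,-0.13],[0,0,-0.13],[0,0,-0.13],[0,0,-0.13],[0,0,-0.13]]}'
python3 - <<'E'
from h import *
d=snap("wrist");print(d["fx"],d["k1"],np.round(d["hand_eye"],2).tolist())
np.savez("w1.npz",**d)
cv2.imwrite("pics/w1.png",d["img"][:,:,::-1])
to(496,157,300,7)
E
```

```text
t: 0.55
ee_pos: [288.5, 516.3, 241.1]
eef_rot: [0.47, 3.101, -0.002]
contact_force: [-0.3, -0.2, 0.0]
width: 92.2
finger_force: 0.0
t: 0.95
ee_pos: [382.4, 414.5, 271.2]
eef_rot: [0.471, 3.102, -0.002]
contact_force: [0.1, -0.8, -0.3]
width: 91.5
finger_force: 0.0
t: 1.55
ee_pos: [469.5, 319.7, 299.8]
eef_rot: [-0.133, -3.137, -0.001]
contact_force: [-0.4, 0.7, -0.4]
width: 91.8
finger_force: 0.0
267.3090069898542 -0.006246641679850411 [[-0.0, -0.97, -0.24, 64.97], [1.0, -0.0, -0.0, 0.6], [0.0, -0.24, 0.97, -175.02], [0.0, 0.0, 0.0, 1.0]]
t 1.6 pos [469.3 319.9 299.8] yaw 175.2 travel [-0.2679, -1.0676, -0.0016] angular [0.0002, -0.0008, -0.131]
```

View pics/w1.png

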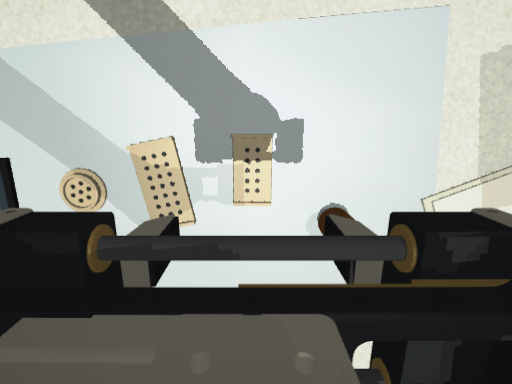

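The wrist view shows the middle stand at (252,168), the long stand at (162,180) and the round stand at (83,190). The hole patterns lie at deck height (10 mm), so they give accurate centres and yaws.

```bash
cat >> h.py <<'E'
def holes(d,z=10,amin=400):
    """stands by their perforations: beige contour -> dark inner blobs -> centre, yaw"""
    im=d["img"];hsv=cv2.cvtColor(im,cv2.COLOR_RGB2HSV)
    m=((hsv[...,0]>8)&(hsv[...,0]<32)&(hsv[...,1]>50)&(hsv[...,2]>60)).astype(np.uint8)*255
    cs,hi=cv2.findContours(m,cv2.RETR_CCOMP,cv2.CHAIN_APPROX_NONE)
    for i,c in enumerate(cs):
        if hi[0][i][3]>=0 or cv2.contourArea(c)<amin: continue
        x,y,w,h=cv2.boundingRect(c)
        P=[]
        for j,k in enumerate(cs):
            if hi[0][j][3]==i and 2<=cv2.contourArea(k)<150:
                M=cv2.moments(k);P.append((M["m10"]/M["m00"],M["m01"]/M["m00"]))
        if len(P)<4: continue
        X=plane(d,P,z)[:,:2]
        print("px",(x+w//2,y+h//2),"n",len(P),"mean",X.mean(0).round(1),"holes",rect(X),"outline",rect(plane(d,c.reshape(-1,2),12)))
E
python3 - <<'E'
from h import *
d=dict(np.load("w1.npz"));holes(d)
E
```

```text
px (83, 190) n 7 mean [496.3   9.2] holes (array([496.3,   9.2]), 32.0, 28.1, -73.0) outline (array([494.2,  15. ]), 82.9, 77.4, 85.2)
px (161, 182) n 19 mean [491.7 158. ] holes (array([497.4, 157.7]), 108.0, 36.4, 6.7) outline (array([497.7, 158.5]), 160.3, 83.6, 6.8)
px (253, 169) n 7 mean [480.3 313.3] holes (array([483.2, 312. ]), 72.5, 33.3, -5.0) outline (array([483.3, 319.8]), 124.6, 66.6, -5.5)
```

```bash
for i in 1 2 3; do python3 -m handwheel '{"travel":[[-0.1,-0.8,0],[-0.1,-0.8,0],[-0.1,-0.8,0]],"angular":[[0,0,0],[0,0,0],[0,0,0]]}' >/dev/null; done
python3 -m handwheel '{"travel":[[-0.1,-0.8,0],[-0.1,-0.8,0],[-0.1,-0.8,0],[-0.1,-0.8,0],[-0.1,-0.8,0]],"angular":[[0,0,0],[0,0,0],[0,0,0],[0,0,0],[0,0,0]]}'
python3 - <<'E'
from h import *
d=snap("wrist");np.savez("w2.npz",**d);holes(d,amin=150)
cv2.imwrite("pics/w2.png",cv2.resize(d["img"][60:260,130:380,::-1],(750,600),interpolation=cv2.INTER_CUBIC))
to(500,-155,200,-5)
E
```

```text
t: 3.0
ee_pos: [489.5, -163.3, 299.9]
eef_rot: [-0.133, -3.138, -0.002]
contact_force: [-0.6, 1.7, -0.3]
width: 91.8
finger_force: 0.0
px (349, 157) n 17 mean [495.1   7.1] holes (array([494.3,   6.5]), 74.3, 30.4, 58.1) outline (array([494.8,   6.7]), 80.9, 77.9, 85.2)
px (436, 149) n 21 mean [497.6 158.5] holes (array([497.5, 158.4]), 108.5, 36.8, 6.7) outline (array([498.4, 157. ]), 161.5, 86.9, 6.5)
t 3.0 pos [ 489.6 -162.6  300. ] yaw 175.2 travel [-0.0651, 0.0555, 0.6665] angular [0.0008, -0.0004, 0.0026]
```

View pics/w2.png

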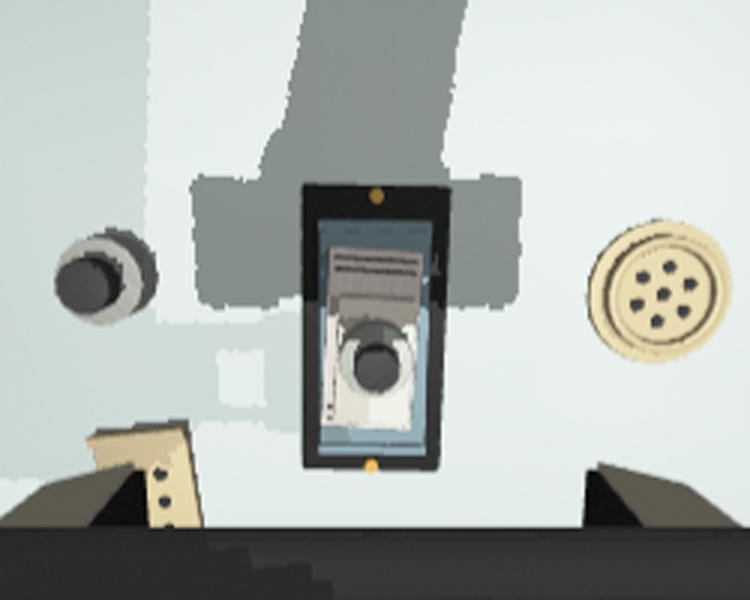

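The view shows the weight's knob at crop (378,368), on the comb block, with the plate, tray and black base beneath. The round stand is at the right. Next I'll segment the layers by depth.

```bash
cat >> h.py <<'E'
def cloud(d):
    v,u=np.mgrid[:384,:512];uv=np.c_[u.ravel(),v.ravel()]
    P=d["T"][:3,3]+rays(d,uv)*d["depth"].reshape(-1,1)
    P[d["depth"].ravel()<=0]=np.nan
    return P.reshape(384,512,3)
def layer(d,lo,hi,c,rad=100):
    P=cloud(d);m=(P[...,2]>lo)&(P[...,2]<hi)&(np.hypot(P[...,0]-c[0],P[...,1]-c[1])<rad)
    n,lab,st,_=cv2.connectedComponentsWithStats(m.astype(np.uint8))
    if n<2: print("none");return
    m=lab==1+np.argmax(st[1:,4]);X=P[m]
    c,r=cv2.minEnclosingCircle(np.float32(X[:,:2]))
    print((lo,hi),"n",m.sum(),"z",np.median(X[:,2]).round(1),"rect",rect(X),"circ",np.round(c,1),round(r,1),"mean",X.mean(0)[:2].round(1))
E
python3 - <<'E'
from h import *
d=dict(np.load("w2.npz"));c=(500,-160)
for lo,hi in [(107,120),(85,100),(62,74),(41,51),(20,36),(5,15)]: layer(d,lo,hi,c)
im=d["img"];P=plane(d,[(256,183)],114);print(P)
g=im.max(2);m=np.zeros_like(g);m[165:200,240:272]=g[165:200,240:272]<95
for b in blobs(m>0,20):
    print("knob px",rect(b),"->",rect(plane(d,b,114)))
E
```

```text
(107, 120) n 191 z 114.6 rect (array([ 504.6, -159.1]), 20.1, 19.4, -4.9) circ [ 504.9 -159.1] 10.7 mean [ 504.4 -159. ]
(85, 100) n 278 z 94.7 rect (array([ 504.9, -159. ]), 34.7, 34.6, 14.8) circ [ 505.1 -158.9] 17.8 mean [ 501.6 -158.7]
(62, 74) n 570 z 68.8 rect (array([ 510.9, -160.2]), 66.1, 40.1, -8.1) circ [ 510.6 -160.8] 37.5 mean [ 510.4 -160.9]
(41, 51) n 699 z 46.8 rect (array([ 503.7, -161. ]), 98.3, 49.8, -8.3) circ [ 503.6 -160.1] 53.9 mean [ 483.4 -162.6]
(20, 36) n 1042 z 29.1 rect (array([ 506.9, -159.5]), 132.4, 61.9, -5.7) circ [ 506.4 -160.1] 72.3 mean [ 504.8 -157.8]
(5, 15) n 1601 z 10.8 rect (array([ 506.3, -158.8]), 169.8, 82.9, -5.9) circ [ 506.2 -159.6] 93.2 mean [ 492.2 -156.9]
[[ 504.57400633 -157.71823476  114.        ]]
knob px (array([253.8, 178. ]), 22.7, 16.2, 84.3) -> (array([ 497.5, -160.2]), 31.8, 22.2, 1.3)
```

```bash
python3 -c "
from h import *
to(504.8,-159.1,141,-5)"
```

```text
t 3.0 pos [ 489.6 -162.6  300. ] yaw 175.2 travel [-0.0995, 0.0304, 1.0598] angular [0.0008, -0.0004, 0.0026]
```

```bash
python3 -m handwheel '{"travel":[[-0.1,0.03,0.3],[-0.1,0.03,0.6],[-0.1,0.03,0.9],[-0.1,0.03,0.9],[-0.1,0.03,0.9],[-0.1,0.03,0.9]],"angular":[[0,0,0],[0,0,0],[0,0,0],[0,0,0],[0,0,0],[0,0,0]]}'
python3 - <<'E'
from h import *
d=snap("wrist");np.savez("w3.npz",**d);c=(500,-160)
layer(d,107,120,c);layer(d,85,100,c);layer(d,62,74,c)
to(504.8,-159.1,101,-5)
E
```

```text
t: 3.65
ee_pos: [506.8, -161.6, 168.0]
eef_rot: [0.133, 3.135, -0.001]
contact_force: [0.5, -0.7, 0.5]
width: 91.5
finger_force: 0.0
(107, 120) n 465 z 114.6 rect (array([ 504.6, -159. ]), 20.6, 20.4, 83.2) circ [ 504.8 -158.7] 10.8 mean [ 504.  -158.8]
(85, 100) n 580 z 94.7 rect (array([ 504.8, -158.6]), 35.5, 34.6, -5.7) circ [ 504.9 -158.6] 17.9 mean [ 500.1 -158.6]
(62, 74) n 1142 z 68.7 rect (array([ 510.5, -160. ]), 65.9, 40.1, -8.5) circ [ 510.5 -160. ] 37.7 mean [ 508.7 -160.6]
t 3.7 pos [ 506.8 -162.   168.2] yaw 175.1 travel [0.0174, 0.0181, 0.4478] angular [-0.0004, 0.0031, 0.0011]
```

```bash
python3 -m handwheel '{"travel":[[0.017,0.02,0.25],[0.017,0.02,0.447],[0.017,0.02,0.447],[0.017,0.02,0.447]],"angular":[[0,0,0],[0,0,0],[0,0,0],[0,0,0]]}' 135 10
python3 -m handwheel '{"travel":[[0,0,0],[0,0,0]],"angular":[[0,0,0],[0,0,0]]}' 148
python3 -m handwheel '{"travel":[[0,0,0],[0,0,0],[0,0,0]],"angular":[[0,0,0],[0,0,0],[0,0,0]]}' 152
python3 -c "
from h import *
to(504.8,-159.1,101,-5);d=snap('wrist')
layer(d,107,120,(500,-160))"
```

```text
t: 4.1
ee_pos: [503.4, -159.1, 100.0]
eef_rot: [0.136, 3.137, -0.001]
contact_force: [-0.6, 0.4, 1.1]
width: 64.7
finger_force: 0.0
t: 4.3
ee_pos: [504.0, -159.4, 100.4]
eef_rot: [0.136, 3.135, -0.001]
contact_force: [-1.1, 0.1, 0.2]
width: 48.6
finger_force: 0.0
t: 4.6
ee_pos: [502.4, -158.9, 98.6]
eef_rot: [0.136, 3.138, -0.0]
contact_force: [-0.1, -0.1, 0.7]
width: 37.3
finger_force: 0.0
t 4.6 pos [ 502.4 -158.9   98.6] yaw 175.0 travel [-0.0158, -0.0, -0.0162] angular [-0.0, 0.0003, 0.0004]
(107, 120) n 630 z 114.4 rect (array([ 500.6, -158.5]), 20.8, 13.0, 85.2) circ [ 504.3 -158.9] 10.7 mean [ 500.5 -158.5]
```

```bash
python3 -m handwheel '{"travel":[[0,0,0],[0,0,0],[0,0,0],[0,0,0]],"angular":[[0,0,0],[0,0,0],[0,0,0],[0,0,0]]}' 175 20
python3 -m handwheel '{"travel":[[0,0,-0.03],[0,0,-0.07],[0,0,-0.15],[0,0,-0.3],[0,0,-0.5],[0,0,-0.6],[0,0,-0.6]],"angular":[[0,0,0],[0,0,0],[0,0,0],[0,0,0],[0,0,0],[0,0,0],[0,0,0]]}'
python3 - <<'E'
from h import *
d=snap("wrist");np.savez("w4.npz",**d)
layer(d,62,74,(508,-160));layer(d,192,212,(500,-160));holes(d,amin=150)
to(495.8,8.5,190,-5)
E
```

```text
t: 5.05
ee_pos: [502.3, -158.8, 98.2]
eef_rot: [-0.136, -3.138, -0.0]
contact_force: [-0.1, -0.3, 0.0]
width: 28.5
finger_force: 0.0
t: 5.75
ee_pos: [504.5, -159.5, 191.8]
eef_rot: [0.136, 3.132, -0.002]
contact_force: [0.4, -0.2, 0.2]
width: 28.6
finger_force: 0.0
(62, 74) n 1006 z 68.7 rect (array([ 510.7, -160. ]), 66.1, 40.0, -8.1) circ [ 510.5 -159.8] 37.6 mean [ 509.  -160.4]
(192, 212) n 18 z 210.8 rect (array([ 493.6, -175.1]), 5.8, 1.0, 61.1) circ [ 493.9 -175.2] 2.9 mean [ 493.7 -174.8]
px (376, 154) n 13 mean [493.6   3.2] holes (array([495.9,  12.6]), 61.3, 33.3, 81.6) outline (array([495. ,   6.5]), 80.7, 80.1, -90.0)
px (483, 145) n 21 mean [497.5 158.5] holes (array([497.6, 158.5]), 108.2, 36.4, 6.6) outline (array([500.2, 149.2]), 163.5, 75.4, 7.0)
t 5.8 pos [ 503.4 -159.1  190. ] yaw 175.0 travel [0.147, 1.1089, -0.001] angular [-0.0003, 0.0022, 0.0004]
```

Run:
```python
from h import *
d=dict(np.load("w4.npz"))
for a,b in [(107,120),(85,100),(120,150),(150,230)]: layer(d,a,b,(504,-160))
cv2.imwrite("pics/w4.png",d["img"][:,:,::-1])
```

```text
(107, 120) n 387 z 114.5 rect (array([ 504.8, -159.1]), 21.1, 20.6, -5.8) circ [ 504.8 -159. ] 10.8 mean [ 504.  -158.8]
(85, 100) n 500 z 94.5 rect (array([ 505. , -159.1]), 35.2, 34.7, -4.0) circ [ 505.  -158.8] 18.0 mean [ 500.4 -158.4]
none
(150, 230) n 287 z 220.7 rect (array([ 498.8, -139.8]), 17.9, 7.9, -53.2) circ [ 502.  -137.4] 8.9 mean [ 497.  -138.9]
```

View pics/w4.png

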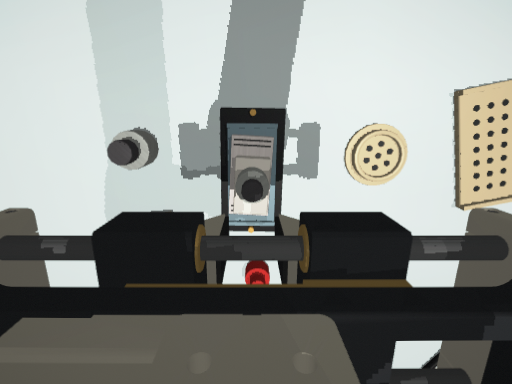

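The weight is still in place at knob (252,188). The fingers closed to 28 mm without touching it. I'll check where the fingertips really are, using the depth image.

Run:
```python
from h import *
d=dict(np.load("w4.npz"));he=np.array(d["hand_eye"])
v,u=np.mgrid[:384,:512]
K=np.array([[d["fx"],0,d["cx"]],[0,d["fy"],d["cy"]],[0,0,1.]])
P=np.c_[(u.ravel()-d["cx"])/d["fx"],(v.ravel()-d["cy"])/d["fy"],np.ones(u.size)]*d["depth"].reshape(-1,1)
P=(P@he[:3,:3].T+he[:3,3]).reshape(384,512,3).round(0)
for r in range(212,300,8): print(r,[(c,P[r,c].astype(int).tolist()) for c in (212,220,226,276,284,293)])
cv2.imwrite("pics/w4c.png",cv2.resize(d["img"][180:300,180:330,::-1],(750,600),interpolation=cv2.INTER_NEAREST))
```

```text
212 [(212, [-59, -57, 191]), (220, [-59, -45, 191]), (226, [-56, -35, 182]), (276, [-55, 35, 181]), (284, [-59, 47, 193]), (293, [-58, 60, 191])]
220 [(212, [10, -23, -28]), (220, [10, -18, -27]), (226, [8, -15, -23]), (276, [9, 15, -24]), (284, [10, 20, -26]), (293, [10, 25, -28])]
228 [(212, [10, -21, -40]), (220, [10, -16, -40]), (226, [8, -14, -34]), (276, [5, 15, -27]), (284, [11, 18, -41]), (293, [10, 23, -39])]
236 [(212, [30, -12, -96]), (220, [30, -9, -96]), (226, [30, -8, -96]), (276, [30, 8, -96]), (284, [30, 11, -96]), (293, [30, 14, -96])]
244 [(212, [29, -11, -100]), (220, [29, -9, -99]), (226, [29, -7, -99]), (276, [29, 8, -100]), (284, [29, 11, -99]), (293, [29, 13, -100])]
252 [(212, [27, -12, -100]), (220, [27, -9, -101]), (226, [27, -7, -100]), (276, [27, 8, -100]), (284, [27, 10, -101]), (293, [27, 13, -100])]
260 [(212, [23, -12, -99]), (220, [23, -9, -99]), (226, [23, -7, -99]), (276, [24, 8, -99]), (284, [24, 11, -99]), (293, [24, 13, -100])]
268 [(212, [6, -16, -74]), (220, [0, -14, -63]), (226, [-148, -38, 191]), (276, [-149, 38, 192]), (284, [0, 16, -63]), (293, [8, 17, -78])]
276 [(212, [2, -16, -74]), (220, [-4, -14, -64]), (226, [-163, -39, 192]), (276, [-162, 38, 191]), (284, [-4, 16, -64]), (293, [6, 17, -80])]
284 [(212, [22, -10, -110]), (220, [22, -8, -110]), (226, [21, -7, -109]), (276, [22, 7, -110]), (284, [21, 10, -109]), (293, [22, 12, -109])]
292 [(212, [25, -9, -118]), (220, [25, -7, -118]), (226, [25, -6, -118]), (276, [25, 7, -118]), (284, [25, 8, -118]), (293, [25, 11, -118])]
```

View pics/w4c.png

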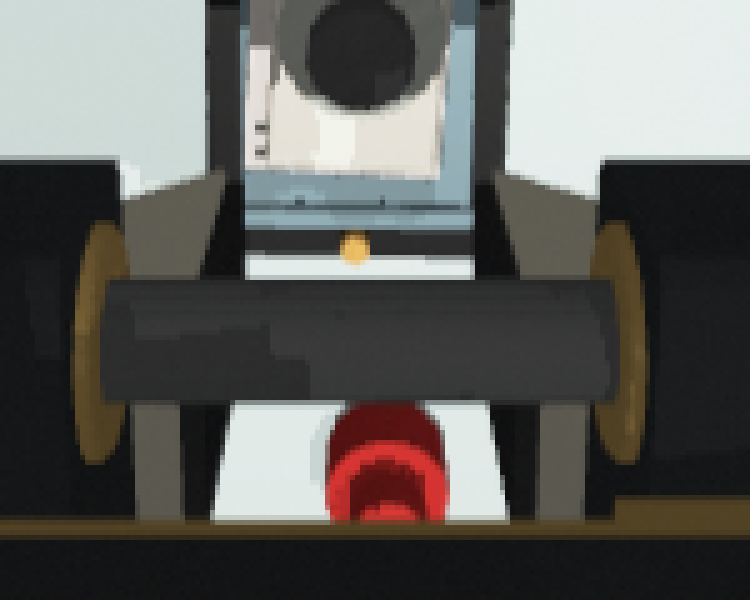

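Run:
```python
from h import *
d=dict(np.load("w4.npz"));he=np.array(d["hand_eye"])
v,u=np.mgrid[:384,:512]
P=np.c_[(u.ravel()-d["cx"])/d["fx"],(v.ravel()-d["cy"])/d["fy"],np.ones(u.size)]*d["depth"].reshape(-1,1)
P=(P@he[:3,:3].T+he[:3,3]).reshape(384,512,3).round(0)
for r in range(213,221): print(r,[P[r,c].astype(int).tolist() for c in (222,224,226,277,279,281)])
s=snap("side");C=np.linalg.inv(s["T"])@np.r_[arm.state()["ee_pos"],1];C=C[:3]
px=(C[:2]/C[2])*s["fx"]+[s["cx"],s["cy"]];print(px, arm.state()["ee_pos"].round(1))
x,y=px.astype(int);cv2.imwrite("pics/s4.png",cv2.resize(s["img"][y-60:y+80,x-80:x+80,::-1],(685,600),interpolation=cv2.INTER_CUBIC))
```

```text
213 [[-57, -41, 181], [-57, -38, 182], [-57, -35, 182], [-57, 36, 181], [-57, 39, 182], [-60, 43, 190]]
214 [[-59, -41, 182], [-58, -38, 180], [-59, -35, 182], [-58, 36, 180], [-58, 39, 180], [-62, 43, 192]]
215 [[10, -18, -18], [10, -17, -18], [-59, -35, 180], [-59, 36, 180], [10, 18, -18], [10, 19, -19]]
216 [[10, -18, -19], [10, -16, -19], [-61, -35, 181], [-61, 36, 180], [10, 17, -21], [10, 19, -20]]
217 [[10, -17, -23], [10, -16, -21], [8, -15, -17], [9, 16, -18], [10, 17, -21], [11, 18, -23]]
218 [[10, -17, -24], [10, -16, -22], [9, -15, -20], [9, 16, -20], [9, 17, -22], [10, 18, -25]]
219 [[10, -17, -26], [8, -16, -21], [9, -15, -22], [9, 16, -22], [9, 17, -22], [11, 18, -27]]
220 [[10, -17, -27], [9, -16, -24], [8, -15, -23], [8, 16, -23], [9, 17, -23], [10, 18, -28]]
[295.84108008 204.26081587] [ 502.4 -158.8  188.7]
```

View pics/s4.png

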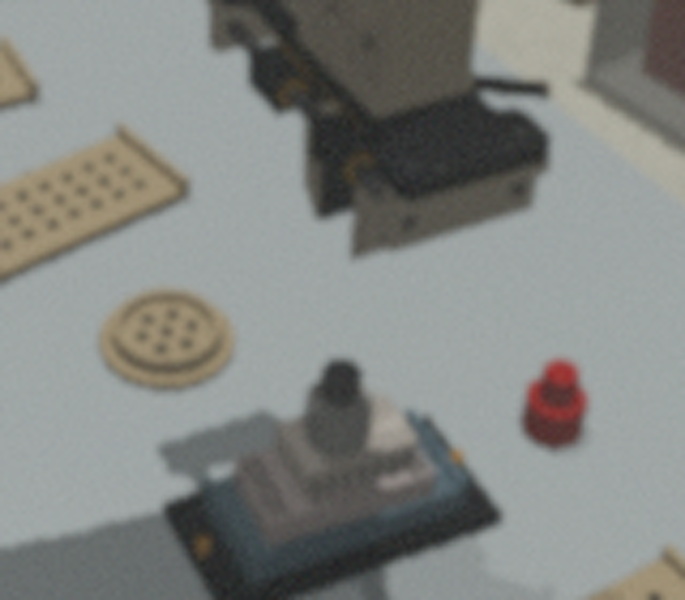

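Both views agree that the visible fingertips sit near tool z ≈ -17, not +22. That puts them at about ee_z + 17.5, which explains the miss. I'll open and go lower with that offset.

```bash
python3 -m handwheel '{"travel":[[0,0,0.1],[0,0,0.25],[0,0,0.45],[0,0,0.6],[0,0,0.6],[0,0,0.6]],"angular":[[0,0,0],[0,0,0],[0,0,0],[0,0,0],[0,0,0],[0,0,0]]}' 80 20
python3 -c "
from h import *
to(504.9,-159.3,60.5,-5)"
```

```text
t: 6.45
ee_pos: [501.4, -158.6, 97.5]
eef_rot: [-0.136, -3.136, -0.001]
contact_force: [-0.2, -0.4, 0.5]
width: 63.0
finger_force: 0.0
t 6.5 pos [ 501.4 -158.6   97.5] yaw 175.0 travel [-0.0244, -0.0028, 0.2465] angular [0.0003, -0.0016, 0.0004]
```

```bash
python3 -m handwheel '{"travel":[[-0.024,-0.003,0.08],[-0.024,-0.003,0.15],[-0.024,-0.003,0.2],[-0.024,-0.003,0.24],[-0.024,-0.003,0.24],[-0.024,-0.003,0.24]],"angular":[[0,0,0],[0,0,0],[0,0,0],[0,0,0],[0,0,0],[0,0,0]]}'
python3 -c "
from h import *
to(504.9,-159.3,60.5,-5);d=snap('wrist');layer(d,107,120,(500,-160))"
```

```text
t: 7.05
ee_pos: [505.8, -159.6, 62.2]
eef_rot: [-0.136, -3.138, -0.0]
contact_force: [0.7, -0.8, 0.6]
width: 62.8
finger_force: 0.0
t 7.0 pos [ 505.8 -159.6   62.2] yaw 175.0 travel [0.0059, 0.0014, 0.0111] angular [0.0, -0.0002, 0.0004]
(107, 120) n 335 z 114.6 rect (array([ 511.6, -159.1]), 18.9, 7.6, 84.4) circ [ 509.2 -158.8] 9.4 mean [ 510.9 -159.3]
```

```bash
python3 -m handwheel '{"travel":[[0.003,0,0.01],[0.003,0,0.01],[0.003,0,0.01]],"angular":[[0,0,0],[0,0,0],[0,0,0]]}' 150 20
python3 -m handwheel '{"travel":[[0,0,0],[0,0,0],[0,0,0],[0,0,0],[0,0,0]],"angular":[[0,0,0],[0,0,0],[0,0,0],[0,0,0],[0,0,0]]}' 200 20
```

```text
t: 7.4
ee_pos: [505.5, -159.6, 60.9]
eef_rot: [0.136, 3.138, -0.0]
contact_force: [-0.6, 0.3, 0.8]
width: 43.8
finger_force: 0.0
t: 7.9
ee_pos: [505.5, -159.5, 60.9]
eef_rot: [0.136, 3.139, 0.0]
contact_force: [-0.4, 1.0, 1.8]
width: 35.7
finger_force: 20.0
```

Gripped: 35.7 mm at 20 N. I'll lift gently and check the block.

```bash
python3 -m handwheel '{"travel":[[0,0,-0.02],[0,0,-0.05],[0,0,-0.12],[0,0,-0.3],[0,0,-0.6],[0,0,-0.8],[0,0,-0.8],[0,0,-0.8]],"angular":[[0,0,0],[0,0,0],[0,0,0],[0,0,0],[0,0,0],[0,0,0],[0,0,0],[0,0,0]]}'
python3 - <<'E'
from h import *
d=snap("wrist");np.savez("w5.npz",**d)
layer(d,62,74,(508,-160));layer(d,41,51,(504,-160));layer(d,20,36,(504,-160),80)
layer(d,7,14,(495,8),45);layer(d,14,20,(495,8),45)
to(495.8,8,150,-5)
E
```

```text
t: 8.7
ee_pos: [505.7, -159.6, 181.7]
eef_rot: [0.136, 3.137, -0.001]
contact_force: [0.1, -0.1, -4.3]
width: 35.5
finger_force: 20.0
(62, 74) n 1519 z 68.7 rect (array([ 504.4, -159.1]), 53.4, 40.0, -8.2) circ [ 504.6 -159.5] 32.6 mean [ 500.3 -158.8]
(41, 51) n 1176 z 46.7 rect (array([ 500.2, -160.5]), 91.6, 50.0, -8.4) circ [ 500.2 -160.6] 51.8 mean [ 475.2 -161.6]
(20, 36) n 1160 z 29.0 rect (array([ 494.4, -158.3]), 107.8, 62.2, -5.4) circ [ 494.7 -158.6] 61.8 mean [ 471.1 -152.6]
(7, 14) n 1446 z 10.8 rect (array([497.1,  11.8]), 54.8, 54.4, 6.3) circ [497.3  11.3] 28.0 mean [497.1  12. ]
(14, 20) n 788 z 17.3 rect (array([496.4,   9.8]), 67.9, 66.4, 87.9) circ [497.2   9.9] 34.4 mean [495.8   9.9]
t 8.8 pos [ 504.7 -159.3  180.4] yaw 175.0 travel [0.1551, 1.1062, 0.203] angular [0.0001, -0.0005, 0.0005]
```

```bash
python3 -m handwheel '{"travel":[[0.03,0.15,0],[0.06,0.4,0],[0.08,0.7,0.1],[0.08,0.8,0.2],[0.08,0.8,0.3]],"angular":[[0,0,0],[0,0,0],[0,0,0],[0,0,0],[0,0,0]]}'
python3 -m handwheel '{"travel":[[0.07,0.2,0.1],[0.07,0.3,0.3],[0.07,0.3,0.3],[0.07,0.3,0.3],[0.07,0.3,0.3]],"angular":[[0,0,0],[0,0,0],[0,0,0],[0,0,0],[0,0,0]]}'
python3 - <<'E'
from h import *
d=snap("wrist");np.savez("w6.npz",**d)
layer(d,7,14,(495,8),45);layer(d,14,20,(495,8),45);layer(d,3,20,(495,8),45);holes(d,amin=150)
to(497,9.3,60,-5)
E
```

```text
t: 9.25
ee_pos: [502.3, -34.7, 133.6]
eef_rot: [-0.126, -3.136, -0.003]
contact_force: [0.1, -1.3, -2.5]
width: 35.5
finger_force: 20.0
t: 9.75
ee_pos: [497.5, 5.6, 90.9]
eef_rot: [-0.138, -3.139, 0.001]
contact_force: [-0.0, -0.4, -1.4]
width: 35.7
finger_force: 20.0
(7, 14) n 1863 z 10.9 rect (array([492.1,  10.9]), 55.6, 44.7, 79.1) circ [497.2  10. ] 27.9 mean [491.5  11.1]
(14, 20) n 925 z 17.4 rect (array([490.8,  11.2]), 67.2, 55.1, 78.3) circ [496.5  10.2] 33.9 mean [485.8  12.1]
(3, 20) n 4136 z 10.7 rect (array([491.6,  10.9]), 83.4, 72.6, 79.1) circ [495.7  10.3] 42.5 mean [486.8  11.3]
px (255, 184) n 4 mean [488.8  11.7] holes (array([488.8,  11.7]), 24.1, 13.9, 47.4) outline (array([489.4,  10.9]), 81.0, 69.3, 80.4)
px (403, 160) n 18 mean [489.5 159.6] holes (array([497.7, 158.5]), 108.4, 36.5, 6.5) outline (array([490.2, 154.5]), 147.5, 86.3, 4.1)
t 9.8 pos [497.9   5.5  91.3] yaw 174.9 travel [0.0083, 0.0245, 0.209] angular [-0.0003, 0.0006, -0.0006]
```

```bash
python3 -m handwheel '{"travel":[[0.005,0.027,0.15],[0.005,0.027,0.35],[0.005,0.027,0.5],[0.005,0.027,0.5],[0.005,0.027,0.5],[0.005,0.027,0.5]],"angular":[[0,0,0],[0,0,0],[0,0,0],[0,0,0],[0,0,0],[0,0,0]]}'
python3 -m handwheel '{"travel":[[0,0,0],[0,0,0],[0,0,0],[0,0,0]],"angular":[[0,0,0],[0,0,0],[0,0,0],[0,0,0]]}'
python3 -c "
from h import *
to(497.3,9.5,3,-5)"
```

```text
t: 10.4
ee_pos: [498.5, 10.5, 17.3]
eef_rot: [0.137, 3.136, 0.0]
contact_force: [-0.1, 0.7, -1.8]
width: 35.4
finger_force: 20.0
t: 10.8
ee_pos: [497.0, 10.9, 16.1]
eef_rot: [0.136, 3.138, 0.0]
contact_force: [0.2, -1.1, -2.2]
width: 35.5
finger_force: 20.0
t 10.8 pos [497.   10.9  16.1] yaw 175.0 travel [-0.0025, -0.0095, 0.0873] angular [0.0001, 0.0003, 0.0005]
```

```bash
python3 -m handwheel '{"travel":[[-0.002,-0.01,0.03],[-0.002,-0.01,0.06],[-0.002,-0.01,0.07],[-0.002,-0.01,0.075],[-0.002,-0.01,0.08],[-0.002,-0.01,0.08],[-0.002,-0.01,0.08]],"angular":[[0,0,0],[0,0,0],[0,0,0],[0,0,0],[0,0,0],[0,0,0],[0,0,0]]}'
python3 -m handwheel '{"travel":[[0,0,0.003],[0,0,0.006],[0,0,0.006]],"angular":[[0,0,0],[0,0,0],[0,0,0]]}'
```

```text
t: 11.5
ee_pos: [497.1, 9.4, 3.8]
eef_rot: [0.136, 3.139, 0.0]
contact_force: [-0.3, 0.3, -2.2]
width: 35.8
finger_force: 20.0
t: 11.8
ee_pos: [497.1, 9.4, 2.9]
eef_rot: [0.136, 3.139, 0.0]
contact_force: [-0.7, 0.7, -1.8]
width: 35.4
finger_force: 20.0
```

```bash
for i in 1 2 3; do python3 -m handwheel '{"travel":[[0,0,0.003],[0,0,0.003]],"angular":[[0,0,0],[0,0,0]]}' | egrep "ee_pos|contact"; done
```

```text
ee_pos: [497.1, 9.4, 2.9]
contact_force: [-2.4, 0.6, 3.9]
ee_pos: [497.2, 9.4, 2.8]
contact_force: [-3.1, -0.3, 9.9]
ee_pos: [497.1, 9.4, 2.8]
contact_force: [-4.2, -0.1, 14.9]
```

```bash
python3 -m handwheel '{"travel":[[0,0,-0.008],[0,0,-0.008]],"angular":[[0,0,0],[0,0,0]]}' | egrep "ee_pos|contact"
python3 -m handwheel '{"travel":[[0,0,0],[0,0,0],[0,0,0],[0,0,0]],"angular":[[0,0,0],[0,0,0],[0,0,0],[0,0,0]]}' 80 | egrep "ee_pos|contact|width"
python3 -m handwheel '{"travel":[[0,0,-0.05],[0,0,-0.3],[0,0,-0.6],[0,0,-0.9],[0,0,-0.9],[0,0,-0.9]],"angular":[[0,0,0],[0,0,0],[0,0,0],[0,0,0],[0,0,0],[0,0,0]]}' 0
python3 - <<'E'
from h import *
d=snap("wrist");np.savez("w7.npz",**d);c=(495,10)
layer(d,50,62,c);layer(d,32,42,c);layer(d,14,20,c);layer(d,3,20,c,45)
to(508,-160,140,-8.3)
E
```

```text
ee_pos: [497.3, 9.4, 2.9]
contact_force: [-1.3, -0.5, 3.5]
ee_pos: [497.1, 9.4, 2.6]
contact_force: [0.2, -0.1, 1.1]
width: 61.3
t: 13.6
ee_pos: [498.1, 9.4, 139.5]
eef_rot: [0.136, 3.135, 0.001]
contact_force: [-0.0, -1.5, -1.2]
width: 91.4
finger_force: 0.0
(50, 62) n 370 z 56.5 rect (array([496.6,   9.9]), 20.9, 20.7, -34.8) circ [496.6  10. ] 10.7 mean [496.  10.]
(32, 42) n 458 z 36.7 rect (array([496.5,   9.5]), 34.7, 34.3, -4.1) circ [496.7  10. ] 17.8 mean [492.9  10.2]
(14, 20) n 894 z 17.5 rect (array([496.2,  10.1]), 67.2, 66.2, 86.5) circ [496.9   9.7] 34.1 mean [495.6   9.9]
(3, 20) n 2983 z 10.6 rect (array([496.5,   9.6]), 83.0, 82.7, -5.0) circ [496.1   9.7] 42.4 mean [492.5  10.3]
t 13.7 pos [496.8   9.3 138. ] yaw 175.0 travel [-0.172, -1.1181, -0.013] angular [0.0, 0.0003, 0.0371]
```

The weight is centred within 0.5 mm. Next is the comb block.

```bash
python3 -m handwheel '{"travel":[[-0.03,-0.3,-0.3],[-0.06,-0.6,-0.4],[-0.09,-0.9,-0.4],[-0.09,-0.9,-0.4]],"angular":[[0,0,0.037],[0,0,0.037],[0,0,0.037],[0,0,0.037]]}' | egrep ee_pos
python3 -m handwheel '{"travel":[[-0.02,-0.2,0],[-0.02,-0.22,0],[-0.02,-0.22,0],[-0.02,-0.22,0]],"angular":[[0,0,0],[0,0,0],[0,0,0],[0,0,0]]}' | egrep ee_pos
python3 - <<'E'
from h import *
d=snap("wrist");np.savez("w8.npz",**d);c=(508,-160)
layer(d,62,74,c);layer(d,41,51,c);layer(d,20,36,c,80)
cv2.imwrite("pics/w8.png",cv2.resize(d["img"][60:260,130:380,::-1],(750,600),interpolation=cv2.INTER_CUBIC))
to(511,-160.5,33,-8.3)
E
```

```text
ee_pos: [497.5, -134.0, 197.3]
ee_pos: [496.4, -157.9, 196.5]
(62, 74) n 1872 z 68.7 rect (array([ 510.8, -159.9]), 66.4, 40.1, -8.8) circ [ 510.6 -160.4] 37.7 mean [ 509.4 -159.8]
(41, 51) n 1152 z 46.8 rect (array([ 502.9, -160.8]), 97.0, 50.0, -8.4) circ [ 502.9 -160.7] 53.8 mean [ 479.7 -160.8]
(20, 36) n 1614 z 29.0 rect (array([ 506.6, -159.6]), 132.4, 62.1, -5.5) circ [ 506.6 -159.8] 72.3 mean [ 502.5 -155.3]
t 14.5 pos [ 496.7 -157.7  196.8] yaw 171.8 travel [-0.099, -0.0057, 1.092] angular [0.0005, -0.0011, 0.0013]
```

View pics/w8.png

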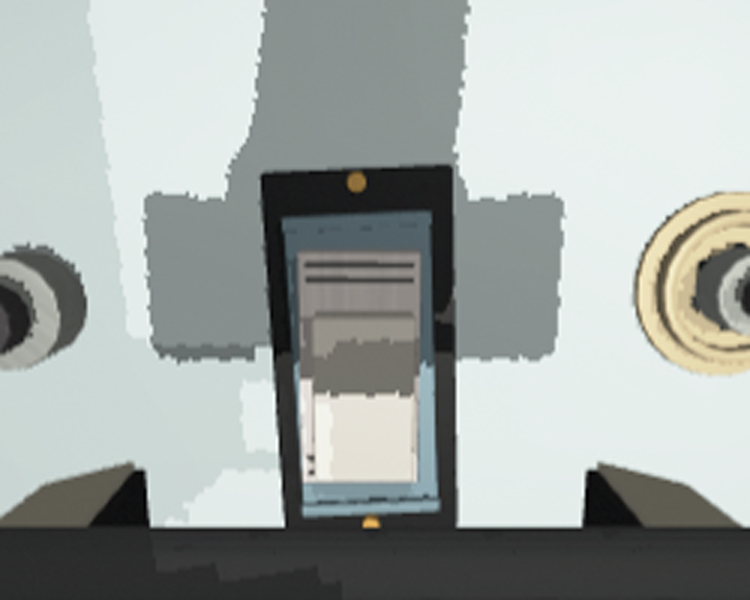

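The stack below is unshifted. The block is at (510.9,-160.1), yaw -8.3, centred near crop (358,400).

```bash
python3 -m handwheel '{"travel":[[-0.1,-0.007,0.3],[-0.1,-0.007,0.6],[-0.1,-0.007,0.85],[-0.1,-0.007,0.95],[-0.1,-0.007,0.95],[-0.1,-0.007,0.95]],"angular":[[0,0,0],[0,0,0],[0,0,0],[0,0,0],[0,0,0],[0,0,0]]}' 60 20| egrep ee_pos
python3 -m handwheel '{"travel":[[0,0,0.06],[0,0,0.11],[0,0,0.13],[0,0,0.13],[0,0,0.13],[0,0,0.13]],"angular":[[0,0,0],[0,0,0],[0,0,0],[0,0,0],[0,0,0],[0,0,0]]}' | egrep "ee_pos|contact|width"
python3 -c "
from h import *
to(511,-160.6,33,-8.3)"
```

```text
ee_pos: [512.0, -161.6, 55.3]
ee_pos: [511.9, -162.7, 36.0]
contact_force: [-0.4, 0.2, -0.4]
width: 70.2
t 15.7 pos [ 511.9 -162.7   36. ] yaw 171.7 travel [0.0083, 0.0129, 0.0199] angular [-0.0, 0.0003, 0.0001]
```

```bash
python3 -m handwheel '{"travel":[[0.007,0.013,0.019],[0.007,0.013,0.019],[0.007,0.013,0.019],[0.007,0.013,0.019],[0.007,0.013,0.019]],"angular":[[0,0,0],[0,0,0],[0,0,0],[0,0,0],[0,0,0]]}' 138| egrep "ee_pos|contact|width"
python3 -c "
from h import *
to(511,-160.6,33,-8.3)"
```

```text
ee_pos: [511.0, -160.5, 32.9]
contact_force: [-0.7, -0.2, -0.9]
width: 42.3
t 16.2 pos [ 511.  -160.5   32.9] yaw 171.7 travel [-0.0, -0.0005, -0.0007] angular [-0.0, 0.0001, 0.0001]
```

```bash
python3 -m handwheel '{"travel":[[0,0,0],[0,0,0],[0,0,0]],"angular":[[0,0,0],[0,0,0],[0,0,0]]}' 190 20| egrep "ee_pos|contact|width|finger"
python3 -m handwheel '{"travel":[[0,0,-0.02],[0,0,-0.05],[0,0,-0.12],[0,0,-0.3],[0,0,-0.6],[0,0,-0.9],[0,0,-0.95],[0,0,-0.95]],"angular":[[0,0,0],[0,0,0],[0,0,0],[0,0,0],[0,0,0],[0,0,0],[0,0,0],[0,0,0]]}'| egrep "ee_pos|contact|width|finger"
python3 - <<'E'
from h import *
d=snap("wrist");np.savez("w9.npz",**d);c=(508,-160)
layer(d,41,51,c);layer(d,20,36,c,80)
z=arm.state()["ee_pos"][2];layer(d,z+22,z+40,c)
to(575,-306,175,1.8)
E
```

```text
ee_pos: [511.0, -160.6, 32.9]
contact_force: [-0.5, -0.7, -0.2]
width: 39.7
finger_force: 20.0
ee_pos: [512.6, -161.0, 178.1]
contact_force: [0.7, -0.3, -0.8]
width: 39.7
finger_force: 20.0
(41, 51) n 2090 z 46.7 rect (array([ 482.3, -157.8]), 54.0, 50.1, -8.3) circ [ 482.4 -157.8] 36.6 mean [ 481.5 -157.7]
(20, 36) n 1040 z 29.0 rect (array([ 477.3, -156.8]), 73.5, 62.1, -5.6) circ [ 477.4 -157.3] 47.6 mean [ 460.7 -153. ]
(np.float64(198.07725982718352), np.float64(216.07725982718352)) n 4598 z 213.6 rect (array([ 493.9, -157.7]), 71.8, 29.9, 81.9) circ [ 502.4 -158.9] 35.9 mean [ 493.3 -157.6]
t 17.4 pos [ 511.1 -160.5  176.1] yaw 171.7 travel [-0.5613, -0.8983, 0.0081] angular [-0.0001, 0.001, -0.1121]
```

```bash
python3 -m handwheel '{"travel":[[-0.15,-0.12,0],[-0.35,-0.3,0],[-0.6,-0.5,0],[-0.85,-0.7,0],[-0.99,-0.83,0],[-0.99,-0.83,0],[-0.99,-0.83,0]],"angular":[[0,0,-0.03],[0,0,-0.07],[0,0,-0.11],[0,0,-0.112],[0,0,-0.112],[0,0,-0.112],[0,0,-0.112]]}'| egrep "ee_pos|contact|width|finger"
python3 - <<'E'
from h import *
d=snap("wrist");np.savez("w10.npz",**d);c=(598,-306)
holes(d,amin=150);layer(d,6,14,c,70);layer(d,4,21,c,70);layer(d,15,21,(555,-306),35);
to(598.5,-306,45,1.8)
cv2.imwrite("pics/w10.png",cv2.resize(d["img"][:,:,::-1],(512,384)))
E
```

```text
ee_pos: [638.2, -304.7, 172.0]
contact_force: [-0.7, -0.1, -1.5]
width: 39.6
finger_force: 20.0
px (252, 141) n 6 mean [ 599.1 -305.8] holes (array([ 599.1, -305.8]), 36.4, 18.3, 1.1) outline (array([ 595.1, -305.8]), 85.2, 56.8, 1.0)
(6, 14) n 3057 z 10.8 rect (array([ 599. , -305.7]), 80.7, 58.1, 1.3) circ [ 599.  -305.2] 49.4 mean [ 597.7 -305.8]
(4, 21) n 3317 z 10.9 rect (array([ 596. , -305.6]), 86.8, 58.1, 1.0) circ [ 595.9 -305.7] 51.8 mean [ 594.4 -306. ]
(15, 21) n 259 z 17.8 rect (array([ 555.3, -306.9]), 56.8, 5.8, -88.3) circ [ 555.6 -306.9] 28.5 mean [ 555.7 -308. ]
t 18.1 pos [ 638.4 -303.7  172.7] yaw -178.2 travel [0.2626, -0.0093, 0.8522] angular [0.0017, -0.0026, 0.0]
```

View pics/w10.png

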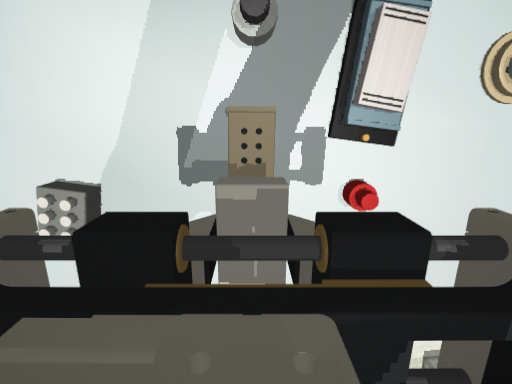

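The picture shows the short stand at (252,141), clear ahead of the held block. Its centre is (599.0,-305.8), yaw about 1.3.

```bash
python3 -m handwheel '{"travel":[[0.1,-0.005,0],[0.26,-0.009,0.1],[0.26,-0.009,0.35],[0.26,-0.009,0.65],[0.26,-0.009,0.9],[0.26,-0.009,0.9],[0.26,-0.009,0.9],[0.26,-0.009,0.9],[0.26,-0.009,0.9]],"angular":[[0,0,0.006],[0,0,0.006],[0,0,0.006],[0,0,0.006],[0,0,0.006],[0,0,0.006],[0,0,0.006],[0,0,0.006],[0,0,0.006]]}'| egrep "ee_pos|contact|width|finger"
python3 -c "
from h import *
to(599.1,-306.3,0,1.3)"
```

```text
ee_pos: [603.0, -308.4, 43.4]
contact_force: [0.6, -0.8, 0.3]
width: 39.8
finger_force: 20.0
t 19.0 pos [ 603.  -308.4   43.4] yaw -178.7 travel [0.027, 0.0152, 0.2891] angular [-0.0013, 0.0027, -0.0004]
```

```bash
python3 -m handwheel '{"travel":[[0.027,0.015,0.1],[0.027,0.015,0.2],[0.027,0.015,0.25],[0.027,0.015,0.25],[0.027,0.015,0.25],[0.027,0.015,0.25],[0.027,0.015,0.25],[0.027,0.015,0.25]],"angular":[[0,0,0],[0,0,0],[0,0,0],[0,0,0],[0,0,0],[0,0,0],[0,0,0],[0,0,0]]}'| egrep "ee_pos|contact|width|finger"
python3 -c "
from h import *
to(599.1,-306.3,-3,1.3)"
```

```text
ee_pos: [597.3, -305.7, 3.3]
contact_force: [-0.9, 0.5, -1.6]
width: 39.9
finger_force: 20.0
t 19.8 pos [ 597.3 -305.7    3.3] yaw -178.8 travel [-0.012, -0.0045, 0.0422] angular [-0.0002, 0.0004, -0.0006]
```

```bash
python3 -m handwheel '{"travel":[[-0.012,-0.0045,0.01],[-0.012,-0.0045,0.02],[-0.012,-0.0045,0.03],[-0.012,-0.0045,0.03],[-0.012,-0.0045,0.03]],"angular":[[0,0,0],[0,0,0],[0,0,0],[0,0,0],[0,0,0]]}'| egrep "ee_pos|contact"
for i in 1 2 3; do python3 -m handwheel '{"travel":[[0,0,0.004],[0,0,0.004]],"angular":[[0,0,0],[0,0,0]]}' | egrep "ee_pos|contact"; done
```

```text
ee_pos: [598.5, -306.1, -1.8]
contact_force: [0.7, 0.5, -1.3]
ee_pos: [598.7, -306.2, -2.3]
contact_force: [-0.0, -0.2, -0.8]
ee_pos: [598.7, -306.1, -2.9]
contact_force: [-0.3, 0.0, -0.7]
ee_pos: [598.7, -306.2, -3.0]
contact_force: [-0.9, 0.8, 2.7]
```

Contact. I'll press slightly less, open and rise.

```bash
python3 -m handwheel '{"travel":[[0,0,0],[0,0,0],[0,0,0],[0,0,0],[0,0,0]],"angular":[[0,0,0],[0,0,0],[0,0,0],[0,0,0],[0,0,0]]}' 80 | egrep "ee_pos|contact|width"
python3 -m handwheel '{"travel":[[-0.02,0,-0.05],[-0.05,0,-0.25],[-0.1,0,-0.55],[-0.15,0,-0.85],[-0.15,0,-1],[-0.15,0,-1],[-0.15,0,-1]],"angular":[[0,0,0],[0,0,0],[0,0,0],[0,0,0],[0,0,0],[0,0,0],[0,0,0]]}' 0| egrep "ee_pos"
python3 - <<'E'
from h import *
d=snap("wrist");np.savez("w11.npz",**d);c=(598,-306)
layer(d,27,38,c,70);layer(d,6,14,c,70);layer(d,4,21,c,70);layer(d,15,21,(555,-306),35);layer(d,15,21,(645,-306),35)
to(495,-160,180,-8.4)
E
```

```text
ee_pos: [598.7, -306.2, -3.5]
contact_force: [0.3, 0.1, 0.9]
width: 62.7
ee_pos: [621.6, -305.7, 147.5]
(27, 38) n 2219 z 32.7 rect (array([ 598.5, -305.7]), 66.1, 40.0, 1.4) circ [ 598.5 -305.9] 37.9 mean [ 597.4 -305.7]
(6, 14) n 1224 z 10.7 rect (array([ 600.3, -305.7]), 81.7, 58.0, 1.1) circ [ 600.2 -305.6] 49.8 mean [ 595.7 -305.8]
(4, 21) n 1823 z 11.1 rect (array([ 599.7, -305.7]), 93.5, 58.1, 1.1) circ [ 599.4 -305.4] 54.5 mean [ 596.3 -305.8]
(15, 21) n 313 z 17.7 rect (array([ 555.7, -306.3]), 57.5, 5.4, -88.8) circ [ 555.7 -306.3] 28.8 mean [ 555.7 -306.6]
(15, 21) n 268 z 17.7 rect (array([ 643.3, -304.3]), 56.9, 6.3, -88.9) circ [ 643.5 -304.3] 28.5 mean [ 643.2 -304.5]
t 22.1 pos [ 620.6 -305.3  146. ] yaw -178.7 travel [0.8163, 0.9868, -0.2254] angular [0.0003, -0.0007, 0.1073]
```

The block is about 1 mm from centre and square, which is good. Next is the plate.

```bash
python3 -m handwheel '{"travel":[[0.2,0.25,-0.2],[0.45,0.5,-0.22],[0.65,0.75,-0.22],[0.81,0.98,-0.22],[0.81,0.98,-0.22],[0.81,0.98,-0.22],[0.81,0.98,-0.22]],"angular":[[0,0,0.03],[0,0,0.06],[0,0,0.09],[0,0,0.107],[0,0,0.107],[0,0,0.107],[0,0,0.107]]}' 0| egrep "ee_pos"
python3 - <<'E'
from h import *
d=snap("wrist");np.savez("w12.npz",**d);c=(504,-160)
layer(d,41,51,c,80);layer(d,20,36,c,80);layer(d,5,15,c,100)
to(503.5,-161.2,35,-8.4)
E
```

```text
ee_pos: [496.8, -162.2, 179.0]
(41, 51) n 3406 z 46.7 rect (array([ 503.1, -160.8]), 97.3, 50.0, -8.2) circ [ 503.2 -160.9] 54.1 mean [ 501.2 -160.6]
(20, 36) n 1775 z 29.0 rect (array([ 506.7, -159.6]), 132.5, 62.1, -5.6) circ [ 506.4 -159.2] 72.4 mean [ 501.3 -155.7]
(5, 15) n 2505 z 10.6 rect (array([ 502.6, -159. ]), 163.0, 84.1, -6.0) circ [ 502.8 -158.2] 90.7 mean [ 476.8 -155.7]
t 22.9 pos [ 497.  -162.6  179.1] yaw 171.6 travel [-0.0416, 0.0157, 0.9607] angular [-0.0003, -0.0002, -0.0005]
```

```bash
python3 -m handwheel '{"travel":[[-0.04,0.015,0.3],[-0.04,0.015,0.6],[-0.04,0.015,0.9],[-0.04,0.015,0.95],[-0.04,0.015,0.95],[-0.04,0.015,0.95],[-0.04,0.015,0.95]],"angular":[[0,0,0],[0,0,0],[0,0,0],[0,0,0],[0,0,0],[0,0,0],[0,0,0]]}' 45 25| egrep ee_pos
python3 -c "
from h import *
to(503.4,-161.3,16,-8.3)"
```

```text
ee_pos: [505.0, -160.9, 39.4]
t 23.6 pos [ 505.  -160.9   39.4] yaw 171.6 travel [0.0109, -0.0044, 0.1559] angular [-0.0003, 0.0028, -0.0012]
```

```bash
python3 -m handwheel '{"travel":[[0.01,-0.004,0.05],[0.01,-0.004,0.1],[0.01,-0.004,0.14],[0.01,-0.004,0.14],[0.01,-0.004,0.14],[0.01,-0.004,0.14]],"angular":[[0,0,0],[0,0,0],[0,0,0],[0,0,0],[0,0,0],[0,0,0]]}' | egrep "ee_pos|contact"
python3 -c "
from h import *
to(503.4,-161.3,15,-8.3)"
```

```text
ee_pos: [501.3, -160.4, 16.1]
contact_force: [0.2, -0.2, 0.2]
t 24.2 pos [ 501.3 -160.4   16.1] yaw 171.6 travel [-0.0145, -0.0041, 0.0073] angular [0.0, 0.0, -0.0009]
```

```bash
python3 -m handwheel '{"travel":[[-0.014,-0.004,0.007],[-0.014,-0.004,0.007],[-0.014,-0.004,0.007],[-0.014,-0.004,0.007],[-0.014,-0.004,0.007]],"angular":[[0,0,0],[0,0,0],[0,0,0],[0,0,0],[0,0,0]]}' 111| egrep "ee_pos|contact|width"
python3 -c "
from h import *
to(503.4,-161.3,15,-8.3)"
```

```text
ee_pos: [503.2, -161.2, 15.0]
contact_force: [-0.1, 0.9, -0.1]
width: 52.3
t 24.7 pos [ 503.2 -161.2   15. ] yaw 171.6 travel [-0.0013, -0.0002, 0.0003] angular [0.0, -0.0, -0.0009]
```

```bash
python3 -m handwheel '{"travel":[[0,0,0],[0,0,0],[0,0,0]],"angular":[[0,0,0],[0,0,0],[0,0,0]]}' 170 25| egrep "ee_pos|contact|width|finger"
python3 -m handwheel '{"travel":[[0,0,-0.02],[0,0,-0.05],[0,0,-0.12],[0,0,-0.3],[0,0,-0.6],[0,0,-0.9],[0,0,-0.95],[0,0,-0.95]],"angular":[[0,0,0],[0,0,0],[0,0,0],[0,0,0],[0,0,0],[0,0,0],[0,0,0],[0,0,0]]}'| egrep "ee_pos|contact|width|finger"
python3 - <<'E'
from h import *
d=snap("wrist");np.savez("w13.npz",**d);c=(508,-160)
layer(d,20,36,c,80);layer(d,5,15,c,100)
to(530,319,165,-5.3)
E
```

```text
ee_pos: [503.2, -161.3, 15.0]
contact_force: [-0.4, -0.4, 0.5]
width: 50.0
finger_force: 25.0
ee_pos: [504.8, -161.7, 160.0]
contact_force: [0.6, 0.7, -1.8]
width: 49.8
finger_force: 25.0
(20, 36) n 1539 z 29.0 rect (array([ 456., -155.]), 61.8, 32.0, 83.2) circ [ 456.3 -154.4] 33.9 mean [ 456.  -154.1]
(5, 15) n 1617 z 10.7 rect (array([ 447.8, -153.6]), 83.5, 53.5, 83.4) circ [ 448.5 -153. ] 48.6 mean [ 438.3 -151.2]
t 25.9 pos [ 503.2 -161.2  158. ] yaw 171.6 travel [0.2895, 3.1932, -0.047] angular [-0.0, 0.0007, -0.0342]
```

```bash
python3 -m handwheel '{"travel":[[0.01,0.12,-0.1],[0.03,0.35,-0.1],[0.06,0.6,-0.1],[0.08,0.9,-0.1]],"angular":[[0,0,0],[0,0,0],[0,0,0],[0,0,0]]}'| egrep "ee_pos"
for i in 1 2; do python3 -m handwheel '{"travel":[[0.025,0.27,0],[0.05,0.54,0],[0.07,0.8,0]],"angular":[[0,0,0],[0,0,0],[0,0,0]]}'| egrep "ee_pos"; done
python3 -m handwheel '{"travel":[[0.025,0.27,0],[0.04,0.47,0],[0.06,0.6,0],[0.07,0.68,0],[0.07,0.68,0],[0.07,0.68,0],[0.07,0.68,0]],"angular":[[0,0,-0.034],[0,0,-0.034],[0,0,-0.034],[0,0,-0.034],[0,0,-0.034],[0,0,-0.034],[0,0,-0.034]]}'| egrep "ee_pos|width"
python3 - <<'E'
from h import *
d=snap("wrist");np.savez("w14.npz",**d);c=(483,319)
holes(d,amin=150);layer(d,7,14,c,80);layer(d,4,21,c,80);layer(d,15,21,(425,324),40);layer(d,15,21,(543,314),40)
to(484,319,60,-5.3)
E
```

```text
ee_pos: [508.9, -26.0, 170.2]
ee_pos: [516.0, 95.8, 170.1]
ee_pos: [523.2, 215.7, 169.8]
ee_pos: [530.0, 314.7, 172.0]
width: 50.0
px (123, 151) n 21 mean [497.5 157.7] holes (array([497.5, 157.8]), 108.3, 36.5, 6.6) outline (array([495.1, 158.1]), 156.9, 85.4, 6.8)
px (252, 118) n 8 mean [457.3 327.8] holes (array([456.3, 326. ]), 61.1, 29.2, -25.2) outline (array([459.2, 321.7]), 76.0, 67.4, -5.5)
(7, 14) n 3403 z 10.7 rect (array([462.9, 321.8]), 71.8, 68.2, -5.4) circ [463.3 322.3] 48.8 mean [462.1 322. ]
(4, 21) n 3737 z 10.8 rect (array([459.8, 322. ]), 77.9, 68.2, -5.4) circ [460.2 322.7] 51.1 mean [458.8 322.2]
(15, 21) n 321 z 17.8 rect (array([424.6, 325.5]), 67.6, 6.1, 85.7) circ [425.7 325.4] 33.8 mean [424.5 324.9]
none
t 27.6 pos [530.1 314.9 172.3] yaw 174.5 travel [0.3087, -0.0013, 0.7486] angular [-0.0007, -0.0001, -0.0017]
```

```bash
python3 -m handwheel '{"travel":[[0.1,0,0],[0.25,0,0.1],[0.31,0,0.35],[0.31,0,0.65],[0.31,0,0.9],[0.31,0,0.95],[0.31,0,0.95],[0.31,0,0.95],[0.31,0,0.95]],"angular":[[0,0,0],[0,0,0],[0,0,0],[0,0,0],[0,0,0],[0,0,0],[0,0,0],[0,0,0],[0,0,0]]}'| egrep "ee_pos|contact|width|finger"
python3 -c "
from h import *
to(483.8,319.3,5,-5.4)"
```

```text
ee_pos: [485.3, 322.4, 32.5]
contact_force: [0.1, 0.1, -1.8]
width: 49.7
finger_force: 25.0
t 28.5 pos [485.3 322.4  32.5] yaw 174.7 travel [0.009, -0.0217, 0.1831] angular [0.0018, 0.0021, 0.0006]
```

```bash
python3 -m handwheel '{"travel":[[0.009,-0.02,0.06],[0.009,-0.02,0.12],[0.009,-0.02,0.17],[0.009,-0.02,0.17],[0.009,-0.02,0.17],[0.009,-0.02,0.17],[0.009,-0.02,0.17]],"angular":[[0,0,0],[0,0,0],[0,0,0],[0,0,0],[0,0,0],[0,0,0],[0,0,0]]}'| egrep "ee_pos|contact|width|finger"
python3 -c "
from h import *
to(483.8,319.3,-2,-5.4)"
```

```text
ee_pos: [482.0, 318.7, 4.7]
contact_force: [0.1, -0.4, -2.0]
width: 49.9
finger_force: 25.0
t 29.2 pos [482.  318.7   4.7] yaw 174.7 travel [-0.0114, 0.0054, 0.045] angular [0.0002, 0.0002, 0.0009]
```

```bash
python3 -m handwheel '{"travel":[[-0.011,0.005,0.015],[-0.011,0.005,0.03],[-0.011,0.005,0.04],[-0.011,0.005,0.04],[-0.011,0.005,0.04]],"angular":[[0,0,0.001],[0,0,0.001],[0,0,0.001],[0,0,0.001],[0,0,0.001]]}'| egrep "ee_pos|contact"
for i in 1 2 3; do python3 -m handwheel '{"travel":[[0,0,0.004],[0,0,0.004]],"angular":[[0,0,0],[0,0,0]]}' | egrep "ee_pos|contact"; done
```

```text
ee_pos: [483.4, 319.0, -1.6]
contact_force: [-1.1, -0.6, -1.4]
ee_pos: [483.4, 319.0, -2.1]
contact_force: [-0.6, -0.9, -2.6]
ee_pos: [483.4, 319.0, -2.7]
contact_force: [0.3, -0.1, -1.7]
ee_pos: [483.5, 319.1, -3.0]
contact_force: [-0.9, -1.4, 2.0]
```

```bash
python3 -m handwheel '{"travel":[[0,0,0],[0,0,0],[0,0,0],[0,0,0],[0,0,0]],"angular":[[0,0,0],[0,0,0],[0,0,0],[0,0,0],[0,0,0]]}' 50 | egrep "ee_pos|contact|width"
python3 -m handwheel '{"travel":[[0,0,-0.05],[0,0,-0.25],[-0.02,0,-0.55],[-0.04,0,-0.85],[-0.05,0,-1],[-0.05,0,-1],[-0.05,0,-1]],"angular":[[0,0,0],[0,0,0],[0,0,0],[0,0,0],[0,0,0],[0,0,0],[0,0,0]]}' 0| egrep "ee_pos"
python3 - <<'E'
from h import *
d=snap("wrist");np.savez("w15.npz",**d);c=(483,319)
layer(d,24,33,c,80);layer(d,7,14,c,80);layer(d,4,21,c,80);layer(d,15,21,(425,324),40);layer(d,15,21,(543,314),40)
to(495,-159,180,-5.6)
E
```

```text
ee_pos: [483.5, 319.0, -3.3]
contact_force: [0.5, 0.0, 0.0]
width: 73.6
ee_pos: [491.2, 318.4, 147.5]
(24, 33) n 3823 z 28.7 rect (array([483.6, 319.4]), 97.1, 50.0, -5.3) circ [483.7 319.2] 54.4 mean [481.6 319.7]
(7, 14) n 1628 z 10.7 rect (array([484.9, 319.8]), 114.1, 68.1, -5.1) circ [484.7 319.9] 66.0 mean [476.6 321.5]
(4, 21) n 2303 z 11.1 rect (array([484.4, 319.8]), 126.0, 68.1, -5.1) circ [484.1 319.6] 71.0 mean [477.1 321.1]
(15, 21) n 370 z 17.8 rect (array([424.5, 325.4]), 67.6, 5.4, 84.6) circ [425.7 325.3] 33.8 mean [424.5 325.3]
(15, 21) n 295 z 17.6 rect (array([543.8, 314.6]), 68.0, 6.7, 85.0) circ [542.4 314.7] 34.0 mean [543.3 313.4]
t 31.6 pos [490.3 317.9 146.3] yaw 174.6 travel [-0.3305, -3.1623, -0.2229] angular [-0.0004, -0.0005, 0.0021]
```

The plate is within 0.8 mm and square. I'll go back for the tray.

```bash
for i in 1 2 3; do python3 -m handwheel '{"travel":[[-0.03,-0.3,-0.07],[-0.06,-0.6,-0.07],[-0.085,-0.8,-0.07]],"angular":[[0,0,0],[0,0,0],[0,0,0]]}' 0| egrep "ee_pos"; done
python3 -m handwheel '{"travel":[[-0.03,-0.3,0],[-0.06,-0.6,0],[-0.08,-0.76,0],[-0.08,-0.76,0],[-0.08,-0.76,0],[-0.08,-0.76,0],[-0.08,-0.76,0]],"angular":[[0,0,0.002],[0,0,0.002],[0,0,0.002],[0,0,0.002],[0,0,0.002],[0,0,0.002],[0,0,0.002]]}'| egrep "ee_pos|width"
python3 - <<'E'
from h import *
d=snap("wrist");np.savez("w16.npz",**d);c=(504,-160)
layer(d,20,36,c,90);layer(d,5,15,c,110)
to(506.7,-160,30,-5.6)
E
```

```text
ee_pos: [490.9, 193.8, 155.5]
ee_pos: [492.2, 73.1, 166.3]
ee_pos: [493.5, -47.2, 176.9]
ee_pos: [496.2, -156.4, 177.7]
width: 91.6
(20, 36) n 5160 z 28.8 rect (array([ 505.6, -159.5]), 130.5, 61.9, -5.6) circ [ 505.2 -159.6] 71.6 mean [ 502.8 -159.2]
(5, 15) n 2481 z 10.7 rect (array([ 501.1, -158.9]), 159.3, 84.1, -5.9) circ [ 501.  -159.9] 89.5 mean [ 475.5 -155.7]
t 33.2 pos [ 496.3 -156.7  177.9] yaw 174.6 travel [-0.0716, -0.0162, 0.986] angular [0.0004, -0.0004, 0.0017]
```

```bash
python3 -m handwheel '{"travel":[[-0.07,-0.016,0.3],[-0.07,-0.016,0.6],[-0.07,-0.016,0.9],[-0.07,-0.016,0.95],[-0.07,-0.016,0.95],[-0.07,-0.016,0.95],[-0.07,-0.016,0.95]],"angular":[[0,0,0.001],[0,0,0.001],[0,0,0.001],[0,0,0.001],[0,0,0.001],[0,0,0.001],[0,0,0.001]]}' 0 30| egrep ee_pos
python3 -c "
from h import *
to(506.6,-160,-2,-5.6)"
```

```text
ee_pos: [508.7, -162.2, 38.2]
t 33.9 pos [ 508.7 -162.2   38.2] yaw 174.3 travel [0.0166, 0.0131, 0.2679] angular [-0.0004, 0.0028, -0.0008]
```

```bash
python3 -m handwheel '{"travel":[[0.016,0.013,0.06],[0.016,0.013,0.12],[0.016,0.013,0.18],[0.016,0.013,0.23],[0.016,0.013,0.23],[0.016,0.013,0.23],[0.016,0.013,0.23]],"angular":[[0,0,0],[0,0,0],[0,0,0],[0,0,0],[0,0,0],[0,0,0],[0,0,0]]}' | egrep "ee_pos|contact"
python3 -c "
from h import *
to(506.6,-160,-2,-5.6)"
```

```text
ee_pos: [504.5, -159.7, 1.2]
contact_force: [0.5, 0.8, -0.5]
t 34.6 pos [ 504.5 -159.7    1.2] yaw 174.3 travel [-0.0143, -0.0008, 0.0216] angular [-0.0, 0.0001, -0.001]
```

```bash
python3 -m handwheel '{"travel":[[-0.013,-0.001,0.01],[-0.013,-0.001,0.02],[-0.013,-0.001,0.02],[-0.013,-0.001,0.02],[-0.013,-0.001,0.02]],"angular":[[0,0,-0.001],[0,0,-0.001],[0,0,-0.001],[0,0,-0.001],[0,0,-0.001]]}' 78| egrep "ee_pos|contact|width"
python3 -m handwheel '{"travel":[[0,0,0],[0,0,0],[0,0,0],[0,0,0]],"angular":[[0,0,0],[0,0,0],[0,0,0],[0,0,0]]}' 150 30| egrep "ee_pos|contact|width|finger"
```

```text
ee_pos: [506.2, -159.9, -1.8]
contact_force: [-0.8, 0.0, 0.2]
width: 64.4
ee_pos: [506.2, -159.9, -1.8]
contact_force: [0.4, 0.6, 0.9]
width: 61.6
finger_force: 30.0
```

```bash
python3 -m handwheel '{"travel":[[0,0,-0.02],[0,0,-0.05],[0,0,-0.12],[0,0,-0.3],[0,0,-0.6],[0,0,-0.9],[0,0,-0.9],[0,0,-0.9]],"angular":[[0,0,0],[0,0,0],[0,0,0],[0,0,0],[0,0,0],[0,0,0],[0,0,0],[0,0,0]]}'| egrep "ee_pos|contact|width|finger"
python3 - <<'E'
from h import *
for f in ("w14","w15","w7"):
    d=dict(np.load(f+".npz"));print(f);c=(497,158)
    holes(d,amin=150);layer(d,4,21,c,95);layer(d,15,21,(420,148),45);layer(d,15,21,(574,168),45)
to(497.1,157.8,133,6.6)
E
```

```text
ee_pos: [507.4, -160.2, 135.2]
contact_force: [-0.4, 0.2, -2.6]
width: 61.5
finger_force: 30.0
w14
px (123, 151) n 21 mean [497.5 157.7] holes (array([497.5, 157.8]), 108.3, 36.5, 6.6) outline (array([495.1, 158.1]), 156.9, 85.4, 6.8)
px (252, 118) n 8 mean [457.3 327.8] holes (array([456.3, 326. ]), 61.1, 29.2, -25.2) outline (array([459.2, 321.7]), 76.0, 67.4, -5.5)
(4, 21) n 7650 z 10.9 rect (array([496.6, 157.8]), 158.4, 81.3, 6.5) circ [497.  158.1] 88.4 mean [486.5 159.2]
(15, 21) n 395 z 17.7 rect (array([421.2, 149.3]), 80.1, 6.5, -83.3) circ [420.6 149.2] 40.1 mean [421.3 150. ]
none
w15
px (111, 180) n 15 mean [480.8 156.9] holes (array([488.7, 156.7]), 90.0, 36.3, 6.6) outline (array([481.6, 156.4]), 128.7, 86.6, 6.7)
(4, 21) n 6451 z 10.9 rect (array([482.1, 156.5]), 128.6, 81.0, 6.6) circ [476.6 156.2] 70.5 mean [471.8 158.4]
(15, 21) n 410 z 17.7 rect (array([421.3, 149.7]), 79.7, 6.2, -83.4) circ [421.3 149.7] 39.9 mean [421.2 150.4]
none
w7
px (251, 177) n 8 mean [513.8 -14. ] holes (array([514.7, -11.8]), 16.9, 6.5, 34.7) outline (array([494.8,  10.3]), 80.2, 79.7, 38.2)
px (376, 163) n 20 mean [495.1 157.1] holes (array([497.7, 158.4]), 108.5, 36.4, 6.6) outline (array([498.9, 157.8]), 162.3, 84.9, 6.1)
(4, 21) n 8931 z 10.7 rect (array([496.7, 158.2]), 157.9, 81.5, 6.7) circ [492.2 157.5] 83.9 mean [486.2 155.3]
(15, 21) n 453 z 17.7 rect (array([421.4, 149.4]), 80.3, 6.1, -83.2) circ [420.7 149.3] 40.2 mean [421.4 149. ]
(15, 21) n 44 z 17.4 rect (array([573.8, 159.2]), 14.1, 4.1, -86.5) circ [572.7 159.1] 7.0 mean [573.7 159.5]
t 36.3 pos [ 507.4 -160.2  135.2] yaw 174.4 travel [0.2747, 2.103, 0.0129] angular [-0.0005, 0.0024, -0.1355]
```

```bash
python3 -m handwheel '{"travel":[[0.02,0.12,0],[0.05,0.35,0],[0.08,0.6,0],[0.11,0.85,0]],"angular":[[0,0,0],[0,0,0],[0,0,0],[0,0,0]]}'| egrep "ee_pos"
python3 -m handwheel '{"travel":[[0.035,0.27,0],[0.07,0.54,0],[0.1,0.75,0]],"angular":[[0,0,0],[0,0,0],[0,0,0]]}'| egrep "ee_pos"
python3 -m handwheel '{"travel":[[0.03,0.2,0],[0.05,0.4,0],[0.065,0.5,0],[0.065,0.5,0],[0.065,0.5,0],[0.065,0.5,0],[0.065,0.5,0]],"angular":[[0,0,-0.04],[0,0,-0.08],[0,0,-0.11],[0,0,-0.136],[0,0,-0.136],[0,0,-0.136],[0,0,-0.136]]}'| egrep "ee_pos|width"
python3 -c "
from h import *
to(497.3,157.8,20,6.6)"
```

```text
ee_pos: [500.5, -30.3, 131.7]
ee_pos: [496.4, 84.6, 131.7]
ee_pos: [495.7, 156.4, 132.8]
width: 61.9
t 37.7 pos [495.7 156.4 132.8] yaw -173.5 travel [-0.0123, 0.0085, 0.7519] angular [-0.0004, -0.0006, -0.001]
```

```bash
python3 -m handwheel '{"travel":[[-0.012,0.008,0.1],[-0.012,0.008,0.35],[-0.012,0.008,0.6],[-0.012,0.008,0.75],[-0.012,0.008,0.75],[-0.012,0.008,0.75],[-0.012,0.008,0.75],[-0.012,0.008,0.75]],"angular":[[0,0,0],[0,0,0],[0,0,0],[0,0,0],[0,0,0],[0,0,0],[0,0,0],[0,0,0]]}'| egrep "ee_pos|contact|width|finger"
python3 -c "
from h import *
to(497.3,157.8,5,6.6)"
```

```text
ee_pos: [499.0, 159.4, 22.4]
contact_force: [-0.4, -0.1, -1.4]
width: 61.9
finger_force: 30.0
t 38.5 pos [499.  159.4  22.4] yaw -173.4 travel [0.0128, -0.0094, 0.1157] angular [0.0004, 0.002, 0.0003]
```

```bash
python3 -m handwheel '{"travel":[[0.012,-0.009,0.03],[0.012,-0.009,0.07],[0.012,-0.009,0.1],[0.012,-0.009,0.11],[0.012,-0.009,0.11],[0.012,-0.009,0.11],[0.012,-0.009,0.11]],"angular":[[0,0,0],[0,0,0],[0,0,0],[0,0,0],[0,0,0],[0,0,0],[0,0,0]]}'| egrep "ee_pos|contact|width|finger"
python3 -c "
from h import *
to(497.3,157.8,-1,6.6)"
```

```text
ee_pos: [496.1, 157.6, 4.3]
contact_force: [0.7, -0.1, -1.3]
width: 61.9
finger_force: 30.0
t 39.2 pos [496.1 157.6   4.3] yaw -173.4 travel [-0.0084, 0.0005, 0.0354] angular [0.0001, 0.0001, 0.0005]
```

```bash
python3 -m handwheel '{"travel":[[-0.008,0,0.01],[-0.008,0,0.02],[-0.008,0,0.033],[-0.008,0,0.033],[-0.008,0,0.033]],"angular":[[0,0,0],[0,0,0],[0,0,0],[0,0,0],[0,0,0]]}'| egrep "ee_pos|contact"
for i in 1 2 3; do python3 -m handwheel '{"travel":[[0,0,0.004],[0,0,0.004]],"angular":[[0,0,0],[0,0,0]]}' | egrep "ee_pos|contact"; done
```

```text
ee_pos: [497.0, 157.6, -0.8]
contact_force: [0.1, 1.3, -1.2]
ee_pos: [497.0, 157.7, -1.4]
contact_force: [-0.1, -0.0, -1.3]
ee_pos: [497.1, 157.7, -1.8]
contact_force: [-1.2, 0.1, 0.9]
ee_pos: [497.2, 157.7, -1.8]
contact_force: [-2.7, -1.5, 8.7]
```

Contact. I'll release, rise, and check everything.

```bash
python3 -m handwheel '{"travel":[[0,0,-0.004],[0,0,-0.004]],"angular":[[0,0,0],[0,0,0]]}' | egrep "ee_pos|contact"
python3 -m handwheel '{"travel":[[0,0,0],[0,0,0],[0,0,0],[0,0,0],[0,0,0]],"angular":[[0,0,0],[0,0,0],[0,0,0],[0,0,0],[0,0,0]]}' 0 | egrep "ee_pos|contact|width"
python3 -m handwheel '{"travel":[[0,0,-0.05],[0,0,-0.25],[-0.02,0,-0.55],[-0.04,0,-0.85],[-0.05,0,-1],[-0.05,0,-1],[-0.05,0,-1]],"angular":[[0,0,0],[0,0,0],[0,0,0],[0,0,0],[0,0,0],[0,0,0],[0,0,0]]}'| egrep "ee_pos"
python3 -m handwheel '{"travel":[[0,0,-0.3],[0,0,-0.6],[0,0,-0.8],[0,0,-0.8],[0,0,-0.8]],"angular":[[0,0,0],[0,0,0],[0,0,0],[0,0,0],[0,0,0]]}'| egrep "ee_pos"
python3 - <<'E'
from h import *
d=snap("wrist");c=(497,158)
layer(d,24,33.5,c,80);layer(d,7,14,c,95);layer(d,4,21,c,95)
layer(d,50,62,(497,10),50);layer(d,14,20,(497,10),50);layer(d,24,33,(484,319),75)
cv2.imwrite("pics/w17.png",d["img"][:,:,::-1])
E
```

```text
ee_pos: [497.3, 157.7, -1.8]
contact_force: [-0.4, -0.3, 3.0]
ee_pos: [497.1, 157.6, -2.0]
contact_force: [0.4, -0.6, 0.5]
width: 91.3
ee_pos: [504.6, 158.5, 148.7]
ee_pos: [503.9, 158.3, 267.0]
(24, 33.5) n 3361 z 28.9 rect (array([498. , 158.1]), 131.8, 62.1, 6.6) circ [497.7 158.2] 72.5 mean [496.  157.9]
(7, 14) n 1112 z 10.7 rect (array([498.5, 158.2]), 148.8, 80.1, 6.5) circ [498.2 157.8] 84.0 mean [485.8 156.6]
(4, 21) n 1513 z 11.1 rect (array([498.4, 158.2]), 159.9, 80.1, 6.5) circ [498.  158.6] 88.8 mean [487.9 157. ]
(50, 62) n 196 z 56.5 rect (array([496.9,  10.7]), 20.6, 20.3, -82.4) circ [497.1  10.4] 11.0 mean [496.5  11.2]
(14, 20) n 498 z 17.4 rect (array([496.8,  10.3]), 66.8, 66.1, -83.6) circ [496.9  10.2] 33.8 mean [496.2   9.9]
(24, 33) n 2043 z 28.7 rect (array([483.9, 319.5]), 98.1, 51.3, -5.3) circ [483.6 319.1] 53.8 mean [482.5 318.8]
```

View pics/w17.png

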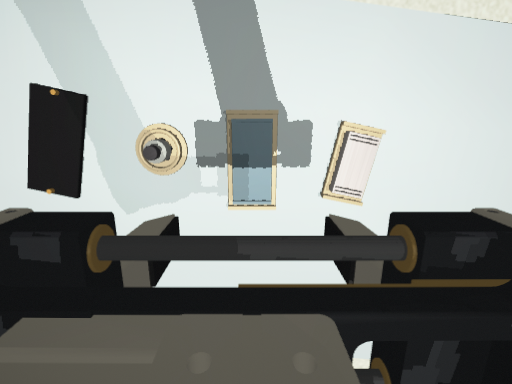

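The weight (160,150), tray (252,160) and plate (353,162) all sit centred on their stands, the base (57,140) is empty and the gripper is clear. I'm handing in.

```bash
python3 -c "
from station import arm
print(arm.hand_in())"
```

```text
the job is handed in; nothing more can be done
None
```

The stack is apart and handed in: weight, comb block, plate and tray were set down in that order, each about 1 mm or less from the centre of its stand and square to it, with the arm clear at about 43 s; the bottle was not approached.

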